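# Load the annealing furnace and shut its cover

### The job

Load the little annealing furnace: gently raise its blue hinged cover all the way to its open stop, draw every white cup in the beech stand forward along its slot until its foot is clear of the wooden lips, and stand it upright on the pale hearth tile inside the furnace. When all the cups are in, lower the cover gently until it is fully shut and then press the red start button right down. Leave the other things on the counter where they are, and the cups standing upright under the shut cover.

Things in the scene. Friction and masses are not known exactly. Their poses are not given: they have to be found in the camera images.
- annealer: Annealing furnace plinth: a grey slab 250 x 290 x 20 mm (x from -120 to +130 mm, y +-145 mm of its origin), fixed to the counter. Origin under it on the counter; its z is up, its -x side (the front, with handle and button) faces the robot, give or take its yaw. It carries the pale hearth tile, the hinged blue cover and the red start button.
- hearth (a point): Centre of the pale hearth tile, flush in the plinth's top, 20 mm above the counter; axes as the annealer's. The tile measures 116 mm in x by 244 mm in y and is all covered when the cover is shut (inside of the cover 120 x 244 x 66 mm high). Cups may stand anywhere on it, clear of its edges; four fit in a row along y at 50 mm spacing.
- cover (a joint): Angle of the blue box-shaped cover (260 mm wide in y, 136 mm deep, 74 mm high, walls 8 mm, glass window in its top, open below, 0.6 kg), rad: 0 = shut on its stop, 1.68 = raised upright on its open stop. Turns about the annealer's y through point cover_hinge, -x side going up. Stiff hinge: it stays where it is left; 1 to 8 N at the handle moves it.
- cover_hinge (a point): Middle of the cover's hinge line (along the annealer's y), on the plinth: 105 mm behind the annealer's origin (+x) and 22 mm above the counter; axes as the annealer's.
- cover_handle (a point): Middle of the round black handle bar of the cover: 12 mm thick, 120 mm long along the annealer's y, 50 mm off the cover's front, so a finger passes between. Cover shut: 186 mm in front (-x) of the hinge line and 40 mm above it (62 mm above the counter); raised: about 203 mm above the counter, 60 mm behind the hinge. Its axes turn with the cover.
- start (a joint): Travel of the red start button, m: 0 = up, 0.006 = fully pressed. Springs back. About 5 N to press fully down.
- start_top (a point): Centre of the top of the red round start button (28 mm across), on the front left corner of the plinth, at annealer x -80, y +110 mm. Press straight down.
- stand: Beech stand, fixed, 120 x 222 x 26 mm high; origin under it on the counter, x from -50 mm (open front, towards the robot) to +70 mm, z up. Four T-slots along its x at y = +78, +26, -26, -78 mm, open at the front, stopped at the back. Overhanging lips trap each cup's foot: it can be lifted out only when its centre is over 16 mm in front of the front edge (stand x below -66 mm).
- slot1 (a point): Middle of slot 1's floor at the open front edge of the stand (stand x -50, y +78 mm, 12 mm above the counter). Channel for the foot 36 mm wide, 8 mm high; above it lips 6 mm thick (20 to 26 mm above the counter) leave a gap 26 mm wide for the cup's body.
- slot2 (a point): Middle of slot 2's floor at the open front edge of the stand (stand x -50, y +26 mm, 12 mm above the counter). Channel for the foot 36 mm wide, 8 mm high; above it lips 6 mm thick (20 to 26 mm above the counter) leave a gap 26 mm wide for the cup's body.
- slot3 (a point): Middle of slot 3's floor at the open front edge of the stand (stand x -50, y -26 mm, 12 mm above the counter). Channel for the foot 36 mm wide, 8 mm high; above it lips 6 mm thick (20 to 26 mm above the counter) leave a gap 26 mm wide for the cup's body.
- slot4 (a point): Middle of slot 4's floor at the open front edge of the stand (stand x -50, y -78 mm, 12 mm above the counter). Channel for the foot 36 mm wide, 8 mm high; above it lips 6 mm thick (20 to 26 mm above the counter) leave a gap 26 mm wide for the cup's body.
- cup1: White porcelain annealing cup with a gold cornet in it, may be absent; starts upright in slot 1. Round foot 32 mm across and 6 mm high, straight body 22 mm across up to the rim at 58 mm, about 50 g. Origin at the centre of its underside, z up out of the mouth.
- cup2: White porcelain annealing cup with a gold cornet in it, may be absent; starts upright in slot 2. Round foot 32 mm across and 6 mm high, straight body 22 mm across up to the rim at 58 mm, about 50 g. Origin at the centre of its underside, z up out of the mouth.
- cup3: White porcelain annealing cup with a gold cornet in it, may be absent; starts upright in slot 3. Round foot 32 mm across and 6 mm high, straight body 22 mm across up to the rim at 58 mm, about 50 g. Origin at the centre of its underside, z up out of the mouth.
- cup4: White porcelain annealing cup with a gold cornet in it, may be absent; starts upright in slot 4. Round foot 32 mm across and 6 mm high, straight body 22 mm across up to the rim at 58 mm, about 50 g. Origin at the centre of its underside, z up out of the mouth.
- loupe: Brass-rimmed loupe lying flat, 44 mm disc (origin under it) with a handle to -x, 92 mm in all, 10 mm high. Origin at the centre of its underside. Not part of the job: leave it alone.
- tweezers: Fine steel tweezers lying along their x, 110 mm long, 6 mm high. Origin at the centre of its underside. Not part of the job: leave it alone.
- parting_cup: Porcelain parting cup, a bowl 64 mm across and 45 mm high. Origin at the centre of its underside. Not part of the job: leave it alone.
- flask: Copper boiling flask with a flared neck, 80 mm across, 125 mm high. Origin at the centre of its underside. Not part of the job: leave it alone.
- wash_bottle: Clear wash bottle with a red cap, 54 mm across, 140 mm high. Origin at the centre of its underside. Not part of the job: leave it alone.
- check_weight: Brass check weight with a knob, 28 mm across, 38 mm high. Origin at the centre of its underside. Not part of the job: leave it alone.

How it is judged:
By the outcome, as a careful person would: the job done as asked, in the order asked, and still so for the second after the job is handed in, with the robot touching nothing.
Of cup1, cup2, cup3, cup4 only 2 to 4 are there at a start; the rules pass over those that are not, and their reading is None.
At some moment in a run one of cup1, cup2, cup3, cup4 may be knocked a few centimetres aside while the robot is not near it.
Once in a run the grip may slacken for a moment while it holds something.
It also fails if it takes over 210 s, if anything falls off the work surface, if the arm or the gripper's body presses on something with over 40 N, if the wrist force passes 120 N, or if a joint passes its speed limit or range.

### The arm

A 6-joint arm with a two-finger parallel gripper is mounted at the origin on the work surface. World frame = base frame: x ahead of the robot, y to its left, z up, the work surface at z = 0. Lengths are in m, angles in rad, forces in N, time in s.
With the tool pointing down it reaches from about 0.35 to 0.775 m from the base axis. Payload 7.3 kg.
Tool frame: the origin (TCP) lies on the centre line of the jaws, within the pads' length; the fingertips stand 22 mm ahead of it and the grasp point (between the pads) lies 3 mm ahead of it (env.tip_reach is the z of the fingertips in the tool frame, in m); z points along the fingers, y is the line along which they close (so a half turn about z gives the same grasp; the last joint's range is limited). The gripper opens to 92 mm and grips with 3 to 60 N. Pads are 19 mm wide; open, the fingers measure 130 mm over their backs; the gripper's body (75 mm by 190 mm) begins 47 mm behind the grasp point.
Start: joints at [-1.285, 0.342, 1.524, -0, 1.275, -0.146], TCP at [0.22, -0.477, 0.249] pointing down, gripper open.
Joint ranges: [-2.53, 2.53], [-0.77, 2.02], [0.04, 2.7], [-1, 4.14], [0.28, 2.66], [-3.11, 3.11]. Speed limits (rad/s): [2.57, 2.57, 3.14, 3.14, 3.14, 3.14].

### API

Orientations are given as a unit quaternion [x, y, z, w].
In Python, from workcell import env gives the robot as it stands.
- The arm moves only by the shell command python3 -m handwheel 'ROWS' [OPENING] [FORCE]. ROWS is JSON, a list of rows, each an object with "linear": the shift along the world's x, y, z as a fraction of full scale, a list of three; "spin": the turn about the world's z as a fraction of full scale. In form: [{"linear": [x, y, z], "spin": spin}, ...]. A call has exactly 10 rows; each row is the pose to reach, as a shift and turn from the pose commanded when the call began, turning the shorter way round; what a row does not reach only later rows make up. Full scale, the value 1, is 15 cm for a shift and 180 degrees for a turn. A row lasts 1/8 s, in which the tool goes at most 62.5 mm and 10.7 degrees, less where a joint would pass 70% of its speed; a pose out of reach is approached as far as the arm can. A call with a number of a shift or a turn outside -1 to 1 is refused whole. A call with a gripper value outside its range is refused whole. OPENING is the opening, from -1 (shut) to 1 (fully open), set as the call begins (- or left out, the last holds). The fingers move at their own pace and stop on an object; FORCE is the grip in N (left out, the last holds). Time passes only in rows, so rows that repeat a pose let the fingers close, or fill a call up. It gives the time, the measured TCP pose, the force, the opening and the grip force at its end, in the units of the state.
- env.sense(): the state, without advancing time (a new reading comes with each control period).
- env.read_camera(name): name is "side" or "top"; returns the picture (384x512x3 uint8, red, green, blue); there is no depth.
- env.calibration(name): a dict with "fx", "fy", "cx", "cy" (pixels), "rvec" (rotation vector, rad) and "tvec" (3), from world to camera coordinates, as OpenCV has them. Camera axes: x right, y down, z forward; pixel columns grow to the right and rows downward; lengths in m; the calibration is good to about 2 mm. A picture is of the moment at which its call begins. calibration takes no time and is no camera call.
- env.close_job(): hands the job in; it is judged then, once.
Trained networks look in the newest picture that a camera, given by its name, has taken for a name from the list of things; names that differ only in an ending like _2 or _b are one class to them, and where a whole thing is asked for, a point or a joint stands for the part that bears it (a point fixed in the world has none). Each returns a list of dicts, best first, with "score" (0 to 1); they miss things now and then, are a little off and sometimes report something else, mostly with a low value. They report only what shows in the picture. A call takes as long as a camera call.
- env.outline_of(camera, target): "pixels" (384x512 bool, what is visible of it) and "rect" ([left, top, width, height] in pixels, round what is visible of it).
- env.mark_of(camera, target): "location" ([column, row] in pixels: a listed point, or the origin of a listed thing).
The state is a dict: "t": time; "q": joint angles; "joint_velocities": joint speeds; "joint_efforts": joint torques, N m; "eef_pos": TCP position; "tcp_rot": TCP orientation; "force": force on the tool from outside, world axes, zero at the start; "torque": the same for the moment, N m; "grip_width": finger opening in m; "finger_force": force on a finger pad.
Only numpy, scipy, OpenCV 4.12 (cv2) and the standard library are available. Lean on these libraries where they do the work, as an engineer would, in place of code of your own. Each camera call takes 0.05 s, during which the arm holds its last target. There are 200 camera calls.

## Working session

There is one attempt and no reset: what is moved stays moved. The work goes in short steps, Python scripts to look and compute and a shell command to move; the robot and the scene stay as the last step left them, time stands still between calls to the robot, and variables do not carry over. Pictures are saved under pics/ and viewed, at most 14 in all, crops included, and the job is handed in when it is done.

```bash
ls; mkdir -p pics
cat > h.py <<'E'
import numpy as np, cv2
from workcell import env
def cal(n):
    c=env.calibration(n); K=np.array([[c['fx'],0,c['cx']],[0,c['fy'],c['cy']],[0,0,1.]])
    R=cv2.Rodrigues(np.array(c['rvec'],float))[0]; t=np.array(c['tvec'],float).ravel(); return K,R,t
def proj(n,P):
    K,R,t=cal(n); p=(K@(R@np.atleast_2d(P).T+t[:,None])); return (p[:2]/p[2]).T
def ray(n,px):
    K,R,t=cal(n); d=R.T@np.linalg.inv(K)@np.array([px[0],px[1],1.]); return -R.T@t,d
def atz(n,px,z):
    o,d=ray(n,px); return o+d*(z-o[2])/d[2]
def tri(pa,pb):
    (o1,d1),(o2,d2)=ray('top',pa),ray('side',pb); d1/=np.linalg.norm(d1); d2/=np.linalg.norm(d2)
    s=np.linalg.lstsq(np.c_[d1,-d2],o2-o1,rcond=None)[0]; a=o1+s[0]*d1; b=o2+s[1]*d2
    return (a+b)/2, np.linalg.norm(a-b)
def snap(n,f,scale=1):
    im=env.read_camera(n); cv2.imwrite('pics/'+f,cv2.resize(im[:,:,::-1],None,fx=scale,fy=scale)); return im
E
python3 - <<'E'
from h import *
for c in ('top','side'):
    snap(c,c+'0.png',1.5)
    K,R,t=cal(c); print(c,'cam at',-R.T@t, K[0,0])
names=['annealer','hearth','cover_hinge','cover_handle','start_top','stand','slot1','slot2','slot3','slot4','cup1','loupe','tweezers','parting_cup','flask','wash_bottle','check_weight']
for n in names:
    r={c:env.mark_of(c,n) for c in('top','side')}
    print(n,{c:[(np.round(x['location'],1).tolist(),round(x['score'],2)) for x in r[c][:5]] for c in r})
    if r['top'] and r['side']:
        P,e=tri(r['top'][0]['location'],r['side'][0]['location']); print('   ',P.round(4),round(e,4))
print({k:v for k,v in env.sense().items() if k in('t','eef_pos','tcp_rot','force','grip_width')})
E
```

```text
pics
top cam at [0.31869534 0.01584691 1.0803479 ] 360.9668107868423
side cam at [-0.27109386  0.90150925  0.82705477] 405.78822294360737
annealer {'top': [([184.8, 191.8], 0.94)], 'side': [([210.8, 235.5], 0.94), ([257.8, 218.0], 0.71)]}
    [0.4993 0.1989 0.0242] 0.0008
hearth {'top': [], 'side': [([200.6, 234.8], 0.62)]}
cover_hinge {'top': [], 'side': []}
cover_handle {'top': [([178.3, 216.0], 0.56), ([397.3, 179.6], 0.16)], 'side': [([227.2, 224.6], 0.92), ([290.8, 196.9], 0.54)]}
    [0.42   0.2007 0.1047] 0.0007
start_top {'top': [([289.9, 212.5], 0.71), ([146.9, 223.3], 0.46)], 'side': [([209.1, 260.3], 0.4)]}
    [ 0.5634 -0.0347 -0.2509] 0.2884
stand {'top': [([312.8, 193.1], 0.75)], 'side': [([277.5, 192.3], 0.7)]}
    [ 0.5062 -0.1816 -0.0019] 0.0135
slot1 {'top': [([325.3, 206.9], 0.89), ([306.2, 212.6], 0.8), ([288.0, 211.9], 0.72), ([338.8, 207.1], 0.56)], 'side': [([301.0, 184.6], 0.94), ([294.9, 190.2], 0.93), ([280.9, 202.4], 0.82), ([289.7, 194.4], 0.75)]}
    [ 0.4447 -0.2185  0.0389] 0.0197
slot2 {'top': [([325.3, 206.9], 0.89), ([306.2, 212.6], 0.8), ([288.0, 21
[... 1170 characters left out ...]
op': [([392.9, 222.3], 0.82), ([398.3, 181.2], 0.75)], 'side': []}
flask {'top': [([104.2, 173.0], 0.55)], 'side': [([135.2, 273.5], 0.93)]}
    [0.5615 0.4476 0.0055] 0.0037
wash_bottle {'top': [([397.3, 180.3], 0.79)], 'side': [([311.3, 164.4], 0.62)]}
    [ 0.5381 -0.4522 -0.0034] 0.0082
check_weight {'top': [([91.6, 226.0], 0.52), ([392.4, 220.3], 0.36), ([103.6, 174.5], 0.26)], 'side': [([165.6, 306.0], 0.47)]}
    [0.4005 0.4724 0.0024] 0.0009
{'t': 1.8, 'eef_pos': array([ 0.21974137, -0.47681917,  0.24873104]), 'tcp_rot': array([ 9.76782509e-01,  2.14233352e-01, -3.36112663e-06,  3.96000531e-05]), 'force': array([0.87192916, 0.43978439, 0.5792876 ]), 'grip_width': 0.09217576817785594}
```

View pics/top0.png

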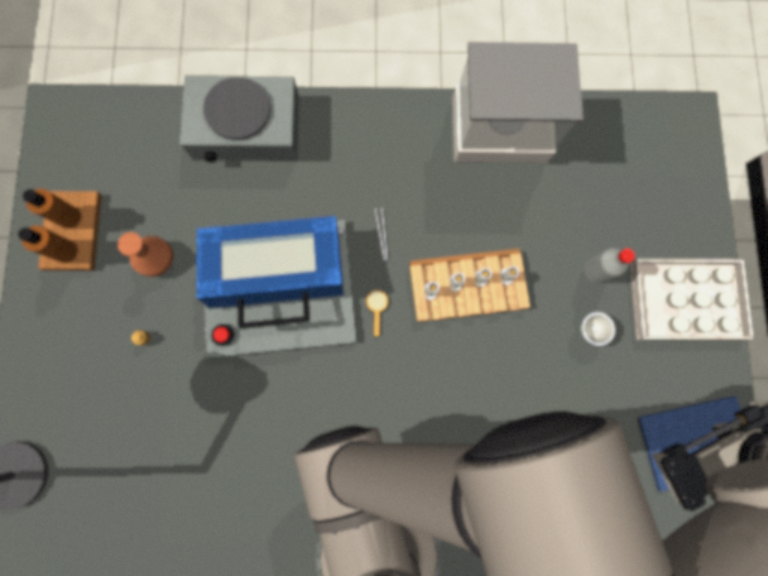

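View pics/side0.png

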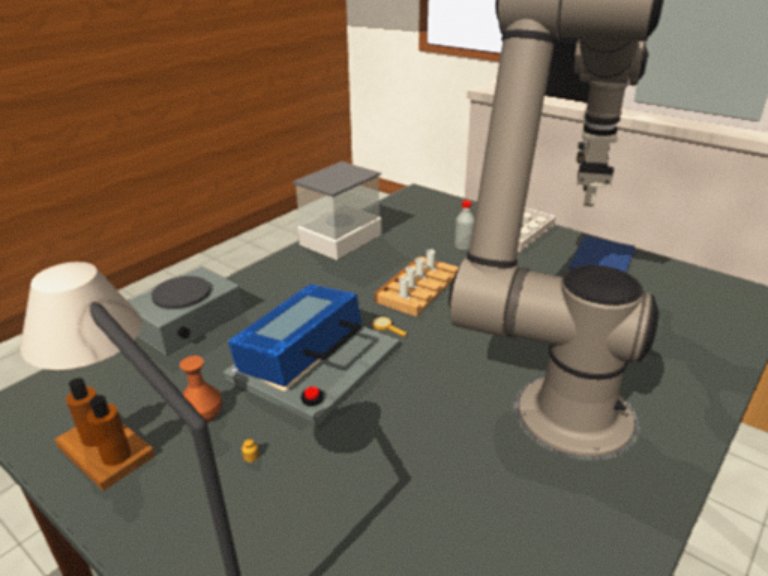

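Top view (1.5x): the blue cover is at about (270,262) with its handle at (273,312) and the red button at (221,335). The stand is at (470,285), with all four cups present at (432,290), (458,282), (484,276) and (510,273). The loupe at (377,305) sits between the furnace and the stand. The side view agrees. Next I'll fit the poses precisely.

```bash
cat > fit.py <<'E'
from h import *
from scipy.optimize import minimize
def box(x0,x1,y0,y1,z0,z1): return np.array([[x,y,z] for x in(x0,x1) for y in(y0,y1) for z in(z0,z1)],float)
def place(P,p): c,s=np.cos(p[2]),np.sin(p[2]); return np.c_[P[:,0]*c-P[:,1]*s+p[0],P[:,0]*s+P[:,1]*c+p[1],P[:,2]]
S=4
def hull(n,P,shape=(384*S,512*S)):
    m=np.zeros(shape,np.uint8); q=cv2.convexHull(((proj(n,P)+.5)*S).astype(np.float32)); cv2.fillConvexPoly(m,np.round(q).astype(int),1); return m
def up(m): return (cv2.resize(m.astype(np.float32),None,fx=S,fy=S,interpolation=cv2.INTER_LINEAR)>.5).astype(np.uint8)
def fit(items,p0):
    def f(p):
        return sum(1-((h:=hull(n,place(B,p)))&m).sum()/((h|m).sum()) for n,B,m in items)
    sx=np.array([p0]+[np.array(p0)+d for d in ([.01,0,0],[0,.01,0],[0,0,.08])])
    r=minimize(f,p0,method='Nelder-Mead',options=dict(initial_simplex=sx,xatol=2e-4,fatol=1e-4)); return r.x,r.fun
E
python3 - <<'E'
from fit import *
it=[];st=[]
for c in('top','side'):
    im=env.read_camera(c); hsv=cv2.cvtColor(im,cv2.COLOR_RGB2HSV)
    r=env.outline_of(c,'annealer')[0]; print(c,r['rect'],r['score'])
    m=((hsv[...,0]>105)&(hsv[...,0]<130)&(hsv[...,1]>140)&(hsv[...,2]>60)).astype(np.uint8)
    n,l,s,_=cv2.connectedComponentsWithStats(cv2.morphologyEx(m,cv2.MORPH_CLOSE,np.ones((3,3)))); 
    x,y,w,h=map(int,r['rect']); s2=[(s[i,4],i) for i in range(1,n) if x-5<=s[i,0]<=x+w and y-5<=s[i,1]<=y+h]
    b=l==max(s2)[1]; q=cv2.convexHull(np.argwhere(b)[:,::-1].astype(np.int32)); bm=np.zeros(b.shape,np.uint8); cv2.fillConvexPoly(bm,q,1)
    it.append((c,box(-.031,.105,-.13,.13,.022,.096),up(bm)))
    red=((hsv[...,0]<6)|(hsv[...,0]>174))&(hsv[...,1]>170)&(hsv[...,2]>120); red[:, :x]=0; red[:,x+w:]=0; red[:y]=0; red[y+h:]=0
    print('red',np.argwhere(red).mean(0)[::-1],red.sum())
    s_=env.outline_of(c,'stand')[0]; print('stand',s_['rect'],s_['score'])
    st.append((c,box(-.05,.07,-.111,.111,0,.026),up(s_['pixels'])))
p,f=fit(it,[.5,.2,0.05]); print('annealer',p.round(4),f)
for i in it: print(i[0],fit([i],p)[0].round(4))
p2,f2=fit(st,[.51,-.18,0.1]); print('stand',p2.round(4),f2)
for i in st: print(i[0],fit([i],p2)[0].round(4))
bt=place(np.array([[-.08,.11,.03]]),p)[0]
for c in('top','side'):
    print(c,'button pred',proj(c,bt),'slots',proj(c,place(np.array([[-.05,y,.012] for y in(.078,.026,-.026,-.078)]),p2)).round(1).tolist())
    im=env.read_camera(c).copy(); 
    big=cv2.resize(im[:,:,::-1],None,fx=4,fy=4,interpolation=cv2.INTER_CUBIC)
    for P,B in ((p,it[0][1]),(p2,st[0][1]),(p,box(-.12,.13,-.145,.145,0,.02))):
        for q in proj(c,place(B,P)): cv2.circle(big,tuple(((q+.5)*4).astype(int).tolist()),4,(0,255,0),-1)
    for q in proj(c,place(np.array([[-.081,y,.062] for y in(-.06,0,.06)]+[[-.08,.11,.03]]),p)): cv2.circle(big,tuple(((q+.5)*4).astype(int).tolist()),4,(255,0,255),-1)
    v=big[500:980,480:1480] if c=='top' else big[640:1140,550:1350]
    cv2.imwrite(f'pics/fit_{c}.png',cv2.resize(v,None,fx=.8 if c=='top' else 1,fy=.8 if c=='top' else 1))
E
```

```text
top [130.9, 145.4, 109.7, 94.2] 0.59
red [146.80232558 222.59302326] 86
stand [271.9, 165.4, 79.6, 49.2] 0.71
side [151.8, 185.1, 114.7, 99.6] 0.84
red [207.18461538 261.52307692] 65
stand [248.0, 175.7, 54.7, 34.4] 0.81
annealer [0.5086 0.2023 0.0953] 0.13634224907664838
top [0.5072 0.2035 0.0973]
side [0.5182 0.1918 0.1234]
stand [ 0.4999 -0.1817  0.1173] 0.4451284727248698
top [ 0.499  -0.1817  0.1272]
side [ 0.5003 -0.1814  0.1183]
top button pred [[147.02894437 219.08102006]] slots [[289.1, 212.0], [306.3, 210.0], [323.4, 207.9], [340.5, 205.9]]
side button pred [[204.91237449 261.98871845]] slots [[282.1, 203.1], [288.9, 196.6], [295.4, 190.4], [301.6, 184.4]]
```

View pics/fit_top.png

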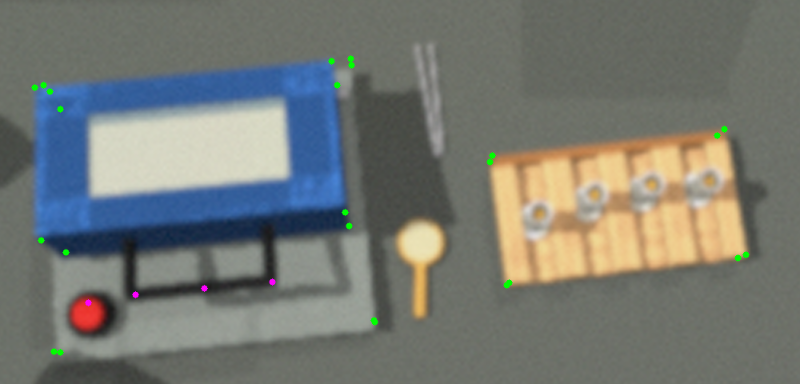

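View pics/fit_side.png

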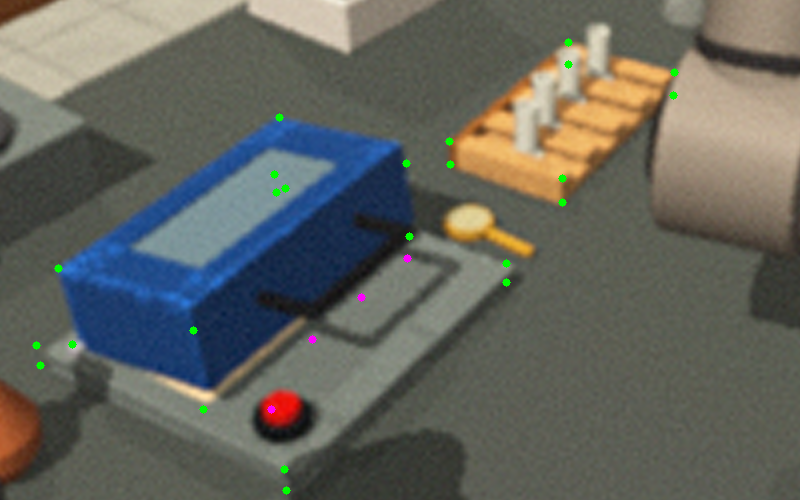

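The top fit lines up well. In the side view the cover's front edge is raised (pale tile shows under it near (210,395)), so it starts slightly open. I'll fit the cover angle as well.

```bash
cat >> fit.py <<'E'
def rot(P,th): # annealer-frame pts of the shut cover -> raised by th
    x=P[:,0]-.105; z=P[:,2]-.022; c,s=np.cos(th),np.sin(th)
    return np.c_[x*c+z*s+.105,P[:,1],-x*s+z*c+.022]
COV=box(-.031,.105,-.13,.13,.022,.096)
def blue(c,im,rect):
    hsv=cv2.cvtColor(im,cv2.COLOR_RGB2HSV); x,y,w,h=rect
    m=((hsv[...,0]>105)&(hsv[...,0]<130)&(hsv[...,1]>140)&(hsv[...,2]>40)).astype(np.uint8); m[:,:x]=0;m[:y]=0;m[:,x+w:]=0;m[y+h:]=0
    n,l,s,_=cv2.connectedComponentsWithStats(cv2.morphologyEx(m,cv2.MORPH_CLOSE,np.ones((3,3))))
    b=l==1+np.argmax(s[1:,4]); q=cv2.convexHull(np.argwhere(b)[:,::-1].astype(np.int32)); bm=np.zeros(b.shape,np.uint8); cv2.fillConvexPoly(bm,q,1); return up(bm)
E
python3 - <<'E'
from fit import *
ms={'top':blue('top',env.read_camera('top'),(120,130,130,110)),'side':blue('side',env.read_camera('side'),(145,180,125,110))}
pts=[('top',[146.8,222.6],[-.08,.11,.03]),('side',[207.2,261.5],[-.08,.11,.03]),('top',[237.2,226.9],[-.12,-.145,.02]),('top',[137.2,236.6],[-.12,.145,.02])]
def cost(p):
    e=sum(1-((h:=hull(n,place(rot(COV,p[3]),p)))&m).sum()/((h|m).sum()) for n,m in ms.items())
    r=[np.linalg.norm(proj(n,place(np.array([P]),p))[0]-q) for n,q,P in pts]; return e+.02*np.sum(r), e, r
p0=np.array([.505,.202,.1,.12]); sx=np.array([p0]+[p0+d for d in np.diag([.01,.01,.05,.08])])
r=minimize(lambda p:cost(p)[0],p0,method='Nelder-Mead',options=dict(initial_simplex=sx,xatol=2e-4,fatol=1e-4))
p=r.x; print(p.round(4),cost(p))
hd=place(rot(np.array([[-.081,y,.062] for y in(-.06,0,.06)]),p[3]),p); print('handle',hd.round(4))
for c in('top','side'): print(c,proj(c,hd).round(1).tolist())
np.save('ann.npy',p)
# cups: rims and origins
st=[.4995,-.1817,.122]
for c in('top','side'):
    ms_=env.mark_of(c,'cup1')
    for m in ms_[:6]:
        w=atz(c,m['location'],.012); d=w[:2]-st[:2]; cs,sn=np.cos(st[2]),np.sin(st[2])
        print(c,round(m['score'],2),w.round(4),'stand frame',round(d[0]*cs+d[1]*sn,4),round(-d[0]*sn+d[1]*cs,4))
    for m in env.outline_of(c,'cup1')[:6]: print('   outl',round(m['score'],2),np.round(m['rect'],1))
E
```

```text
[0.5016 0.2005 0.0994 0.1506] (np.float64(0.12222765969715982), np.float64(0.06326837016775455), [np.float64(1.2701235836355822), np.float64(1.172885228846321), np.float64(0.1337116641980361), np.float64(0.37124399979032385)])
handle [[0.435  0.1336 0.0894]
 [0.4291 0.1933 0.0894]
 [0.4231 0.253  0.0894]]
top [[204.0, 211.0], [182.1, 213.2], [160.1, 215.3]]
side [[238.5, 216.8], [227.0, 226.4], [214.7, 236.8]]
top 0.5 [ 0.5254 -0.205   0.012 ] stand frame 0.0229 -0.0263
top 0.49 [ 0.5112 -0.1584  0.012 ] stand frame 0.0144 0.0217
top 0.45 [ 0.4876 -0.1053  0.012 ] stand frame -0.0025 0.0773
top 0.44 [ 0.5252 -0.2574  0.012 ] stand frame 0.0163 -0.0783
   outl 0.66 [298.1 182.4  10.6  10. ]
   outl 0.49 [333.8 178.1  10.   11. ]
   outl 0.4 [316.4 177.5  11.   12.4]
   outl 0.17 [272.8 166.7  81.5  49.8]
side 0.47 [ 0.5069 -0.1435  0.012 ] stand frame 0.012 0.037
side 0.45 [ 0.5039 -0.2392  0.012 ] stand frame -0.0026 -0.0576
side 0.42 [ 0.5241 -0.2136  0.012 ] stand frame 0.0205 -0.0347
   outl 0.62 [250.8 173.5  54.6  37.7]
   outl 0.53 [285.9 169.4   3.1  10.8]
```

Run:
```python
from fit import *
E=[([161.6,217.8],[215.75,238]),([205,213.4],[239.5,219.5]),([183.4,215.3],[228,228]),([146.8,222.6],[207.2,261.5])]
for a,b in E: P,e=tri(a,b); print(P.round(4),round(e,4))
p=np.load('ann.npy')
for n,P in (('btn',[-.08,.11,.03]),('hearth',[.037,0,.02]),('hinge',[.105,0,.022])): print(n,place(np.array([P]),p)[0].round(4))
# cup rims: zoomed crop
im=env.read_camera('top'); g=cv2.resize(im[160:222,262:358],None,fx=8,fy=8,interpolation=cv2.INTER_CUBIC)
cv2.imwrite('pics/cups.png',g[:,:,::-1])
s=env.sense(); a=2*np.arctan2(s['tcp_rot'][1],s['tcp_rot'][0]); print(s['t'],s['eef_pos'],a)
```

```text
[0.4184 0.2508 0.0853] 0.0042
[0.4305 0.1325 0.0802] 0.0026
[0.425  0.1914 0.084 ] 0.003
[0.4084 0.303  0.0365] 0.0016
btn [0.4111 0.302  0.03  ]
hearth [0.5384 0.2042 0.02  ]
hinge [0.6061 0.2109 0.022 ]
2.55 [ 0.21973365 -0.47683254  0.2487438 ] 0.43179583485181955
```

View pics/cups.png

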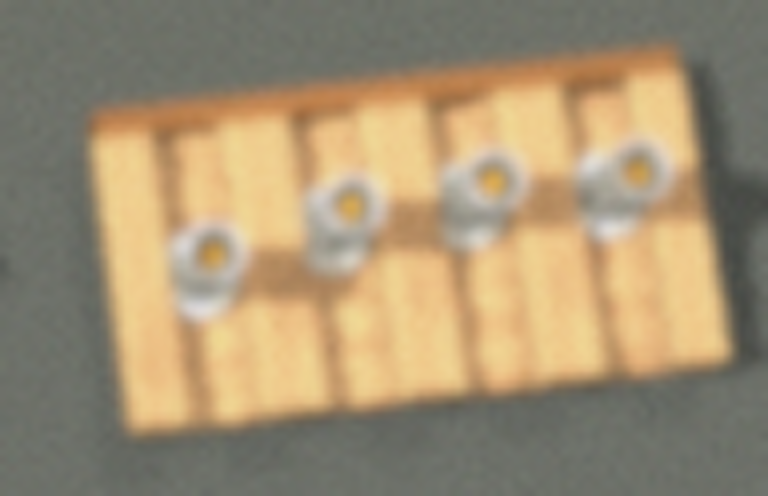

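Cup rims in this crop (8x, origin (262,160)) are at about (212,250), (349,204), (491,180) and (639,170). All four cups sit mid-slot. I'll move to above the handle first.

```bash
python3 - <<'E'
from fit import *
for q in([212,250],[349,204],[491,180],[639,170]): print(atz('top',[262+q[0]/8-.5,160+q[1]/8-.5],.070).round(4))
E
python3 -m handwheel '[{"linear":[0.1,0.07,0],"spin":0.01},{"linear":[0.2,0.14,0],"spin":0.02},{"linear":[0.3,0.21,0],"spin":0.03},{"linear":[0.4,0.28,0],"spin":0.04},{"linear":[0.5,0.35,0],"spin":0.05},{"linear":[0.6,0.42,0],"spin":0.06},{"linear":[0.7,0.49,0],"spin":0.07},{"linear":[0.8,0.56,0],"spin":0.08},{"linear":[0.9,0.63,0],"spin":0.09},{"linear":[1,0.7,0],"spin":0.1}]' 0.3 20
python3 -m handwheel '[{"linear":[0.05,0.1,0],"spin":0.01},{"linear":[0.1,0.2,0],"spin":0.02},{"linear":[0.15,0.3,0],"spin":0.03},{"linear":[0.2,0.4,0],"spin":0.04},{"linear":[0.25,0.5,0],"spin":0.05},{"linear":[0.3,0.6,0],"spin":0.06},{"linear":[0.35,0.7,0],"spin":0.07},{"linear":[0.4,0.8,0],"spin":0.08},{"linear":[0.45,0.9,0],"spin":0.09},{"linear":[0.48,1,0],"spin":0.1}]'
python3 -m handwheel '[{"linear":[0,0.1,0],"spin":0.01},{"linear":[0,0.2,0],"spin":0.02},{"linear":[0,0.3,0],"spin":0.03},{"linear":[0,0.4,0],"spin":0.04},{"linear":[0,0.5,0],"spin":0.05},{"linear":[0,0.6,0],"spin":0.06},{"linear":[0,0.7,0],"spin":0.07},{"linear":[0,0.8,0],"spin":0.08},{"linear":[0,0.9,0],"spin":0.09},{"linear":[0,1,0],"spin":0.1}]'
python3 -m handwheel '[{"linear":[0,0.1,0],"spin":0.01},{"linear":[0,0.2,0],"spin":0.02},{"linear":[0,0.3,0],"spin":0.03},{"linear":[0,0.4,0],"spin":0.04},{"linear":[0,0.5,0],"spin":0.05},{"linear":[0,0.6,0],"spin":0.06},{"linear":[0,0.7,0],"spin":0.07},{"linear":[0,0.8,0],"spin":0.08},{"linear":[0,0.9,0],"spin":0.09},{"linear":[0,1,0],"spin":0.094}]'
```

```text
[ 0.4953 -0.1013  0.07  ]
[ 0.512  -0.1507  0.07  ]
[ 0.5209 -0.2021  0.07  ]
[ 0.5247 -0.2557  0.07  ]
t: 3.8
eef_pos: [0.3707, -0.3711, 0.2487]
tcp_rot: [0.931, 0.365, -0.0, 0.0]
force: [-0.4, -0.0, 0.9]
grip_width: 0.0599
finger_force: 0.0
t: 5.05
eef_pos: [0.4422, -0.2208, 0.2487]
tcp_rot: [0.862, 0.507, 0.0, 0.0]
force: [0.9, -0.3, 0.1]
grip_width: 0.0595
finger_force: 0.0
t: 6.3
eef_pos: [0.4417, -0.0708, 0.2488]
tcp_rot: [0.772, 0.635, 0.0, 0.0]
force: [0.2, 1.0, -0.5]
grip_width: 0.0595
finger_force: 0.0
t: 7.55
eef_pos: [0.4417, 0.0792, 0.2487]
tcp_rot: [0.671, 0.742, 0.0, 0.0]
force: [0.0, 1.4, -0.4]
grip_width: 0.0597
finger_force: 0.0
```

```bash
python3 -m handwheel '[{"linear":[-0.01,0.1,0],"spin":0},{"linear":[-0.02,0.2,0],"spin":0},{"linear":[-0.04,0.3,-0.05],"spin":0},{"linear":[-0.06,0.4,-0.1],"spin":0},{"linear":[-0.08,0.5,-0.2],"spin":0},{"linear":[-0.1,0.6,-0.3],"spin":0},{"linear":[-0.11,0.7,-0.4],"spin":0},{"linear":[-0.11,0.75,-0.5],"spin":0},{"linear":[-0.11,0.75,-0.56],"spin":0},{"linear":[-0.11,0.75,-0.56],"spin":0}]' -0.2
python3 - <<'E'
from fit import *
t=env.read_camera('top');s=env.read_camera('side')
a=cv2.resize(t[165:265,120:250],None,fx=3,fy=3,interpolation=cv2.INTER_CUBIC);b=cv2.resize(s[180:280,150:280],None,fx=3,fy=3,interpolation=cv2.INTER_CUBIC)
cv2.imwrite('pics/pre.png',np.hstack([a,b])[:,:,::-1])
print(env.sense()['eef_pos'])
E
```

```text
t: 8.8
eef_pos: [0.425, 0.1903, 0.164]
tcp_rot: [0.671, 0.741, -0.001, -0.0]
force: [0.5, 0.4, 0.7]
grip_width: 0.0366
finger_force: 0.0
[0.42556663 0.19036273 0.16497807]
```

View pics/pre.png

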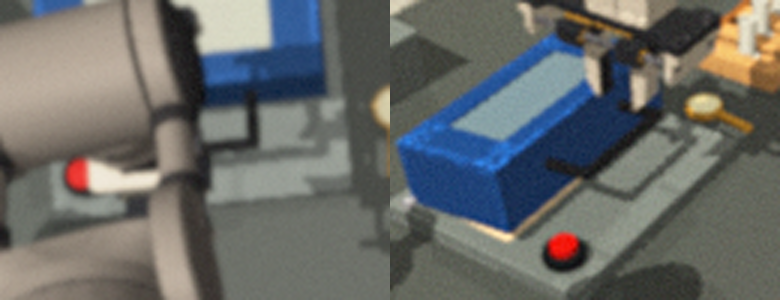

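The fingers straddle the bar in the side view (tips at crop (600,95) and (638,105)), so I'll lower and grip.

```bash
python3 -m handwheel '[{"linear":[0,0,-0.06],"spin":0},{"linear":[0,0,-0.12],"spin":0},{"linear":[0,0,-0.18],"spin":0},{"linear":[0,0,-0.24],"spin":0},{"linear":[0,0,-0.3],"spin":0},{"linear":[0,0,-0.36],"spin":0},{"linear":[0,0,-0.42],"spin":0},{"linear":[0,0,-0.47],"spin":0},{"linear":[0,0,-0.51],"spin":0},{"linear":[0,0,-0.51],"spin":0}]'
python3 -m handwheel '[{"linear":[0,0,0],"spin":0},{"linear":[0,0,0],"spin":0},{"linear":[0,0,0],"spin":0},{"linear":[0,0,0],"spin":0},{"linear":[0,0,0],"spin":0},{"linear":[0,0,0],"spin":0},{"linear":[0,0,0],"spin":0},{"linear":[0,0,0],"spin":0},{"linear":[0,0,0],"spin":0},{"linear":[0,0,0],"spin":0}]' -1 15
```

```text
t: 10.15
eef_pos: [0.425, 0.1906, 0.0878]
tcp_rot: [0.671, 0.741, -0.0, -0.0]
force: [0.3, 0.4, -0.2]
grip_width: 0.0365
finger_force: 0.0
t: 11.4
eef_pos: [0.4263, 0.1908, 0.0886]
tcp_rot: [0.671, 0.741, 0.001, 0.001]
force: [4.9, 0.1, -2.1]
grip_width: 0.0115
finger_force: 15.0
```

```bash
cat > arc.py <<'E'
import numpy as np,sys
a,b,n=float(sys.argv[1]),float(sys.argv[2]),int(sys.argv[3])
f=lambda t:np.array([-.186*np.cos(t)+.04*np.sin(t),.186*np.sin(t)+.04*np.cos(t)])
ths=np.linspace(a,b,10*n+1)
for k in range(n):
    o=f(ths[10*k]); print(f'-- {ths[10*k]:.3f}->{ths[10*k+10]:.3f}')
    for i in range(1,11):
        d=(f(ths[10*k+i])-o)/.15; print(f'[{d[0]*.995:.2f},{d[0]*.0995:.2f},{d[1]:.2f}]',end=' ')
    print()
E
python3 arc.py .13 1.69 6
```

```text
-- 0.130->0.390
[0.01,0.00,0.03] [0.02,0.00,0.06] [0.04,0.00,0.09] [0.05,0.01,0.12] [0.06,0.01,0.15] [0.08,0.01,0.18] [0.10,0.01,0.21] [0.11,0.01,0.24] [0.13,0.01,0.27] [0.15,0.01,0.29] 
-- 0.390->0.650
[0.02,0.00,0.03] [0.04,0.00,0.05] [0.06,0.01,0.08] [0.08,0.01,0.10] [0.10,0.01,0.13] [0.12,0.01,0.15] [0.15,0.01,0.18] [0.17,0.02,0.20] [0.19,0.02,0.22] [0.22,0.02,0.24] 
-- 0.650->0.910
[0.03,0.00,0.02] [0.05,0.01,0.04] [0.08,0.01,0.06] [0.10,0.01,0.08] [0.13,0.01,0.10] [0.16,0.02,0.12] [0.19,0.02,0.13] [0.22,0.02,0.15] [0.24,0.02,0.17] [0.27,0.03,0.18] 
-- 0.910->1.170
[0.03,0.00,0.01] [0.06,0.01,0.03] [0.09,0.01,0.04] [0.12,0.01,0.05] [0.15,0.02,0.06] [0.18,0.02,0.07] [0.21,0.02,0.08] [0.25,0.02,0.09] [0.28,0.03,0.10] [0.31,0.03,0.10] 
-- 1.170->1.430
[0.03,0.00,0.01] [0.06,0.01,0.01] [0.10,0.01,0.01] [0.13,0.01,0.02] [0.16,0.02,0.02] [0.20,0.02,0.02] [0.23,0.02,0.02] [0.26,0.03,0.02] [0.29,0.03,0.02] [0.33,0.03,0.02] 
-- 1.430->1.690
[0.03,0.00,-0.00] [0.07,0.01,-0.01] [0.10,0.01,-0.01] [0.13,0.01,-0.02] [0.16,0.02,-0.02] [0.19,0.02,-0.03] [0.23,0.02,-0.04] [0.26,0.03,-0.05] [0.29,0.03,-0.06] [0.32,0.03,-0.07]
```

```bash
python3 -m handwheel '[{"linear":[0.01,0,0.03],"spin":0},{"linear":[0.02,0,0.06],"spin":0},{"linear":[0.04,0,0.09],"spin":0},{"linear":[0.05,0.01,0.12],"spin":0},{"linear":[0.06,0.01,0.15],"spin":0},{"linear":[0.08,0.01,0.18],"spin":0},{"linear":[0.1,0.01,0.21],"spin":0},{"linear":[0.11,0.01,0.24],"spin":0},{"linear":[0.13,0.01,0.27],"spin":0},{"linear":[0.15,0.01,0.29],"spin":0}]'
python3 -m handwheel '[{"linear":[0.02,0,0.03],"spin":0},{"linear":[0.04,0,0.05],"spin":0},{"linear":[0.06,0.01,0.08],"spin":0},{"linear":[0.08,0.01,0.1],"spin":0},{"linear":[0.1,0.01,0.13],"spin":0},{"linear":[0.12,0.01,0.15],"spin":0},{"linear":[0.15,0.01,0.18],"spin":0},{"linear":[0.17,0.02,0.2],"spin":0},{"linear":[0.19,0.02,0.22],"spin":0},{"linear":[0.22,0.02,0.24],"spin":0}]'
```

```text
t: 12.65
eef_pos: [0.4474, 0.1928, 0.1311]
tcp_rot: [0.672, 0.741, -0.0, -0.001]
force: [2.5, 6.3, -9.2]
grip_width: 0.0114
finger_force: 15.0
t: 13.9
eef_pos: [0.4785, 0.1959, 0.1678]
tcp_rot: [0.671, 0.741, -0.001, -0.002]
force: [-11.7, 7.4, 3.5]
grip_width: 0.0113
finger_force: 15.0
```

```bash
python3 -m handwheel '[{"linear":[0.02,0,0.03],"spin":0},{"linear":[0.04,0.0,0.05],"spin":0},{"linear":[0.07,0.0,0.08],"spin":0},{"linear":[0.09,0.01,0.1],"spin":0},{"linear":[0.12,0.01,0.12],"spin":0},{"linear":[0.15,0.01,0.14],"spin":0},{"linear":[0.18,0.01,0.15],"spin":0},{"linear":[0.21,0.02,0.17],"spin":0},{"linear":[0.23,0.02,0.19],"spin":0},{"linear":[0.26,0.02,0.2],"spin":0}]'
python3 -m handwheel '[{"linear":[0.03,0,0.01],"spin":0},{"linear":[0.06,0.01,0.03],"spin":0},{"linear":[0.09,0.01,0.04],"spin":0},{"linear":[0.12,0.01,0.05],"spin":0},{"linear":[0.15,0.02,0.06],"spin":0},{"linear":[0.18,0.02,0.07],"spin":0},{"linear":[0.21,0.02,0.08],"spin":0},{"linear":[0.25,0.02,0.09],"spin":0},{"linear":[0.28,0.03,0.1],"spin":0},{"linear":[0.31,0.03,0.1],"spin":0}]'
```

```text
t: 15.15
eef_pos: [0.5192, 0.1981, 0.1975]
tcp_rot: [0.671, 0.741, -0.001, -0.001]
force: [-3.2, 1.2, -1.7]
grip_width: 0.017
finger_force: 1.5
t: 16.4
eef_pos: [0.5668, 0.2026, 0.2149]
tcp_rot: [0.671, 0.741, 0.001, 0.001]
force: [-6.4, 2.2, 12.4]
grip_width: 0.0113
finger_force: 15.0
```

```bash
python3 -m handwheel '[{"linear":[0.03,0,0.02],"spin":0},{"linear":[0.06,0.01,0.03],"spin":0},{"linear":[0.1,0.01,0.03],"spin":0},{"linear":[0.13,0.01,0.04],"spin":0},{"linear":[0.16,0.02,0.04],"spin":0},{"linear":[0.2,0.02,0.04],"spin":0},{"linear":[0.23,0.02,0.04],"spin":0},{"linear":[0.26,0.02,0.04],"spin":0},{"linear":[0.29,0.03,0.04],"spin":0},{"linear":[0.33,0.03,0.04],"spin":0}]'
python3 -m handwheel '[{"linear":[0.03,0,0],"spin":0},{"linear":[0.07,0.01,-0.01],"spin":0},{"linear":[0.1,0.01,-0.01],"spin":0},{"linear":[0.13,0.01,-0.02],"spin":0},{"linear":[0.16,0.02,-0.02],"spin":0},{"linear":[0.19,0.02,-0.03],"spin":0},{"linear":[0.21,0.02,-0.03],"spin":0},{"linear":[0.23,0.02,-0.04],"spin":0},{"linear":[0.25,0.02,-0.04],"spin":0},{"linear":[0.27,0.03,-0.05],"spin":0}]'
python3 - <<'E'
from h import *
t=env.read_camera('side'); cv2.imwrite('pics/up1.png',cv2.resize(t[100:300,140:340],None,fx=3,fy=3)[:,:,::-1])
E
```

```text
t: 17.65
eef_pos: [0.616, 0.2075, 0.2188]
tcp_rot: [0.671, 0.741, 0.0, -0.0]
force: [-3.2, 2.7, 2.6]
grip_width: 0.011
finger_force: 15.0
t: 18.9
eef_pos: [0.6565, 0.2113, 0.2111]
tcp_rot: [0.671, 0.741, -0.0, 0.0]
force: [-2.9, -1.0, 1.8]
grip_width: 0.0113
finger_force: 15.0
```

View pics/up1.png

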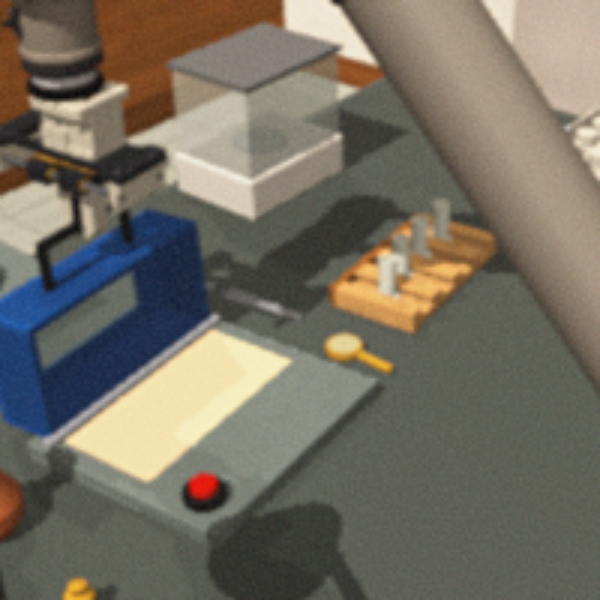

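The cover is nearly upright and gripped. The pale tile is exposed at crop (180,400), and all four cups are still in the stand. I'll push on to the stop.

```bash
python3 -m handwheel '[{"linear":[0.01,0,0],"spin":0},{"linear":[0.02,0,0],"spin":0},{"linear":[0.03,0,-0.01],"spin":0},{"linear":[0.04,0,-0.01],"spin":0},{"linear":[0.05,0,-0.01],"spin":0},{"linear":[0.06,0.01,-0.01],"spin":0},{"linear":[0.07,0.01,-0.02],"spin":0},{"linear":[0.08,0.01,-0.02],"spin":0},{"linear":[0.08,0.01,-0.02],"spin":0},{"linear":[0.08,0.01,-0.02],"spin":0}]'
```

```text
t: 20.2
eef_pos: [0.6643, 0.2121, 0.2088]
tcp_rot: [0.671, 0.741, -0.004, -0.003]
force: [-21.5, -5.3, 8.4]
grip_width: 0.0112
finger_force: 15.0
```

The cover is on its open stop (measured x stalled at 0.664, force -21 N). Next: ease off, release, lift, and triangulate the cup rims and tile corners.

```bash
python3 -m handwheel '[{"linear":[-0.02,0,0.01],"spin":0},{"linear":[-0.02,0,0.01],"spin":0},{"linear":[-0.02,0,0.01],"spin":0},{"linear":[-0.02,0,0.01],"spin":0},{"linear":[-0.02,0,0.05],"spin":0},{"linear":[-0.02,0,0.15],"spin":0},{"linear":[-0.02,0,0.25],"spin":0},{"linear":[-0.02,0,0.35],"spin":0},{"linear":[-0.02,0,0.45],"spin":0},{"linear":[-0.02,0,0.5],"spin":0}]' -0.3
python3 - <<'E'
from fit import *
T=[[212,250],[349,204],[491,180],[639,170]]; Sd=[(384,258),(400,240),(418,220),(441,205)]
for a,b in zip(T,Sd):
    P,e=tri([262+a[0]/8-.5,160+a[1]/8-.5],[140+b[0]/3-.3,100+b[1]/3-.3]); print(P.round(4),round(e,4))
im=env.read_camera('side'); cv2.imwrite('pics/x.png',im[:,:,::-1])
for n in('hearth','start_top','cover_hinge','cup1'):
    print(n,[(np.round(m['location'],1).tolist(),round(m['score'],2)) for m in env.mark_of('side',n)[:5]])
for m in env.outline_of('side','cup1')[:5]: print(np.round(m['rect'],1),round(m['score'],2))
p=np.load('ann.npy'); print('pred side hearth',proj('side',place(np.array([[.037,0,.02],[-.021,.122,.02],[-.021,-.122,.02],[.095,-.122,.02]]),p)).round(1).tolist())
print(env.sense()['eef_pos'])
E
```

```text
t: 21.45
eef_pos: [0.6655, 0.2133, 0.2849]
tcp_rot: [0.671, 0.741, 0.001, 0.001]
force: [-0.5, -0.3, -0.2]
grip_width: 0.0324
finger_force: 0.0
[ 0.4971 -0.1001  0.0698] 0.0044
[ 0.5133 -0.151   0.0661] 0.0013
[ 0.5221 -0.2016  0.0693] 0.0025
[ 0.5259 -0.2563  0.0664] 0.0012
hearth [([202.2, 234.3], 0.55)]
start_top [([210.0, 259.7], 0.64), ([186.0, 228.5], 0.36)]
cover_hinge [([186.3, 224.9], 0.81), ([208.4, 260.3], 0.29)]
cup1 [([168.9, 302.0], 0.74), ([289.7, 179.3], 0.65), ([207.0, 260.7], 0.58), ([278.5, 184.0], 0.57), ([271.7, 193.9], 0.42)]
[276.1 173.    5.6  12.5] 0.53
[264.4 182.3   8.9  15. ] 0.51
[282.9 168.3   8.2  13.6] 0.4
pred side hearth [[201.0, 232.7], [189.5, 260.2], [237.4, 219.8], [210.7, 209.4]]
[0.66500156 0.21310852 0.28235362]
```

```bash
python3 -m handwheel '[{"linear":[-0.05,-0.1,0],"spin":0},{"linear":[-0.12,-0.2,0],"spin":0},{"linear":[-0.19,-0.3,0],"spin":0},{"linear":[-0.26,-0.4,0],"spin":0},{"linear":[-0.33,-0.5,0],"spin":0},{"linear":[-0.4,-0.6,0],"spin":0},{"linear":[-0.47,-0.7,0],"spin":0},{"linear":[-0.54,-0.8,0],"spin":0},{"linear":[-0.61,-0.9,0],"spin":0},{"linear":[-0.67,-1,0],"spin":0}]' 0
python3 -m handwheel '[{"linear":[-0.05,-0.1,0],"spin":0},{"linear":[-0.1,-0.2,0],"spin":0},{"linear":[-0.15,-0.3,-0.1],"spin":0},{"linear":[-0.2,-0.4,-0.2],"spin":0},{"linear":[-0.25,-0.5,-0.3],"spin":0},{"linear":[-0.3,-0.6,-0.4],"spin":0},{"linear":[-0.35,-0.7,-0.5],"spin":0.002},{"linear":[-0.4,-0.8,-0.6],"spin":0.004},{"linear":[-0.43,-0.9,-0.7],"spin":0.006},{"linear":[-0.45,-1,-0.8],"spin":0.008}]'
```

```text
t: 23.0
eef_pos: [0.5641, 0.0626, 0.2828]
tcp_rot: [0.671, 0.741, -0.0, -0.0]
force: [-1.2, -0.3, 0.3]
grip_width: 0.0462
finger_force: 0.0
t: 24.25
eef_pos: [0.4968, -0.0877, 0.1629]
tcp_rot: [0.662, 0.75, 0.0, 0.0]
force: [1.4, 0.0, -0.0]
grip_width: 0.0459
finger_force: 0.0
```

```bash
python3 -m handwheel '[{"linear":[0,-0.05,0],"spin":0},{"linear":[0,-0.085,-0.06],"spin":0},{"linear":[0,-0.085,-0.16],"spin":0},{"linear":[0,-0.085,-0.26],"spin":0},{"linear":[0,-0.085,-0.36],"spin":0},{"linear":[0,-0.085,-0.46],"spin":0},{"linear":[0,-0.085,-0.56],"spin":0},{"linear":[0,-0.085,-0.66],"spin":0},{"linear":[0,-0.085,-0.72],"spin":0},{"linear":[0,-0.085,-0.73],"spin":0}]'
python3 -m handwheel '[{"linear":[0,0,0],"spin":0},{"linear":[0,0,0],"spin":0},{"linear":[0,0,0],"spin":0},{"linear":[0,0,0],"spin":0},{"linear":[0,0,0],"spin":0},{"linear":[0,0,0],"spin":0},{"linear":[0,0,0],"spin":0},{"linear":[0,0,0],"spin":0},{"linear":[0,0,0],"spin":0},{"linear":[0,0,0],"spin":0}]' -1 12
```

```text
t: 25.5
eef_pos: [0.497, -0.0995, 0.0531]
tcp_rot: [0.662, 0.75, -0.0, -0.0]
force: [-0.4, -0.1, 0.7]
grip_width: 0.0459
finger_force: 0.0
t: 26.75
eef_pos: [0.4974, -0.0996, 0.0541]
tcp_rot: [0.662, 0.75, 0.0, 0.0]
force: [-0.4, -0.3, 5.4]
grip_width: 0.0215
finger_force: 12.0
```

```bash
python3 -m handwheel '[{"linear":[-0.05,-0.006,0],"spin":0},{"linear":[-0.12,-0.015,0],"spin":0},{"linear":[-0.19,-0.023,0],"spin":0},{"linear":[-0.26,-0.032,0],"spin":0},{"linear":[-0.33,-0.04,0],"spin":0},{"linear":[-0.4,-0.049,0],"spin":0},{"linear":[-0.47,-0.058,0],"spin":0},{"linear":[-0.54,-0.066,0],"spin":0},{"linear":[-0.6,-0.074,0],"spin":0},{"linear":[-0.63,-0.077,0],"spin":0}]'
```

```text
t: 28.0
eef_pos: [0.4016, -0.1109, 0.0534]
tcp_rot: [0.662, 0.749, -0.0, -0.001]
force: [-0.1, -0.4, -0.3]
grip_width: 0.0219
finger_force: 12.0
```

```bash
python3 -m handwheel '[{"linear":[0,0,0.08],"spin":0},{"linear":[0,0,0.16],"spin":0},{"linear":[0,0,0.25],"spin":0.02},{"linear":[0,0,0.34],"spin":0.04},{"linear":[0,0,0.43],"spin":0.06},{"linear":[0,0,0.52],"spin":0.08},{"linear":[0,0.02,0.61],"spin":0.1},{"linear":[0,0.06,0.7],"spin":0.12},{"linear":[0,0.12,0.77],"spin":0.14},{"linear":[0,0.2,0.8],"spin":0.16}]'
python3 -m handwheel '[{"linear":[0.04,0.1,0],"spin":0.02},{"linear":[0.08,0.2,0],"spin":0.04},{"linear":[0.12,0.3,0],"spin":0.06},{"linear":[0.16,0.4,0],"spin":0.08},{"linear":[0.2,0.5,0],"spin":0.1},{"linear":[0.24,0.6,0],"spin":0.12},{"linear":[0.28,0.7,0],"spin":0.14},{"linear":[0.32,0.8,0],"spin":0.15},{"linear":[0.36,0.9,0],"spin":0.16},{"linear":[0.4,1,0],"spin":0.17}]'
python3 -m handwheel '[{"linear":[0.04,0.1,0],"spin":0.02},{"linear":[0.08,0.2,0],"spin":0.04},{"linear":[0.12,0.3,0],"spin":0.06},{"linear":[0.16,0.4,0],"spin":0.08},{"linear":[0.2,0.5,0],"spin":0.1},{"linear":[0.24,0.6,0],"spin":0.12},{"linear":[0.28,0.7,0],"spin":0.14},{"linear":[0.32,0.8,0],"spin":0.15},{"linear":[0.37,0.9,0],"spin":0.16},{"linear":[0.42,1,0],"spin":0.163}]'
python3 - <<'E'
from h import *
b=env.read_camera('side'); cv2.imwrite('pics/carry.png',cv2.resize(b[100:300,130:330],None,fx=3,fy=3)[:,:,::-1])
E
```

```text
t: 29.25
eef_pos: [0.4033, -0.0809, 0.1751]
tcp_rot: [0.454, 0.891, 0.0, 0.001]
force: [0.6, 0.3, -0.5]
grip_width: 0.0221
finger_force: 12.0
t: 30.5
eef_pos: [0.4631, 0.0699, 0.1737]
tcp_rot: [0.203, 0.979, 0.0, 0.0]
force: [0.1, 0.0, 0.0]
grip_width: 0.0218
finger_force: 12.0
t: 31.75
eef_pos: [0.5263, 0.2199, 0.1737]
tcp_rot: [-0.051, 0.999, 0.0, 0.0]
force: [-0.4, -0.4, -0.6]
grip_width: 0.0214
finger_force: 12.0
```

View pics/carry.png

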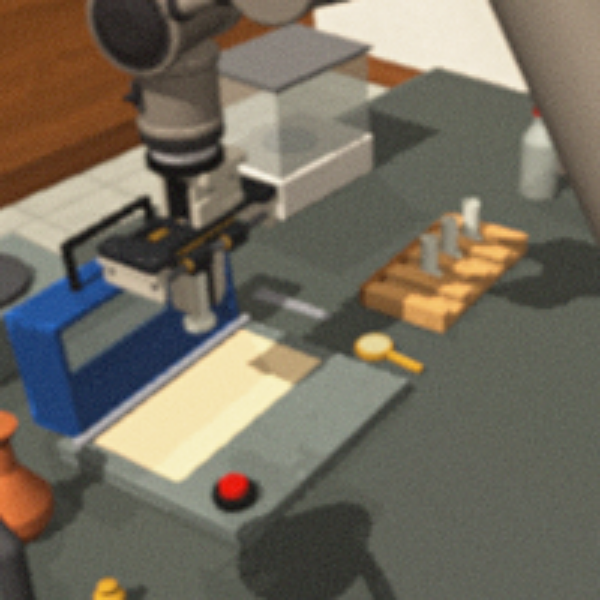

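The cup hangs upright at crop (200,315), the cover is standing open, and three cups remain in the stand. Now to place it at the far left of the tile.

```bash
python3 -m handwheel '[{"linear":[0,0.07,0],"spin":0},{"linear":[0,0.14,0],"spin":0},{"linear":[0,0.21,0],"spin":0},{"linear":[0,0.28,-0.05],"spin":0},{"linear":[0,0.35,-0.1],"spin":0},{"linear":[0,0.42,-0.2],"spin":0},{"linear":[0,0.49,-0.3],"spin":0},{"linear":[0,0.49,-0.4],"spin":0},{"linear":[0,0.49,-0.5],"spin":0},{"linear":[0,0.49,-0.55],"spin":0}]'
python3 -m handwheel '[{"linear":[0,0,-0.03],"spin":0},{"linear":[0,0,-0.06],"spin":0},{"linear":[0,0,-0.08],"spin":0},{"linear":[0,0,-0.1],"spin":0},{"linear":[0,0,-0.12],"spin":0},{"linear":[0,0,-0.14],"spin":0},{"linear":[0,0,-0.16],"spin":0},{"linear":[0,0,-0.175],"spin":0},{"linear":[0,0,-0.185],"spin":0},{"linear":[0,0,-0.185],"spin":0}]'
```

```text
t: 33.05
eef_pos: [0.5253, 0.2919, 0.0898]
tcp_rot: [-0.051, 0.999, -0.0, -0.001]
force: [-0.2, 0.4, 0.1]
grip_width: 0.0218
finger_force: 12.0
t: 34.3
eef_pos: [0.5257, 0.2924, 0.0634]
tcp_rot: [-0.051, 0.999, 0.0, -0.0]
force: [0.2, -0.1, -0.6]
grip_width: 0.0215
finger_force: 12.0
```

```bash
python3 -m handwheel '[{"linear":[0,0,-0.002],"spin":0},{"linear":[0,0,-0.004],"spin":0},{"linear":[0,0,-0.006],"spin":0},{"linear":[0,0,-0.008],"spin":0},{"linear":[0,0,-0.01],"spin":0},{"linear":[0,0,-0.012],"spin":0},{"linear":[0,0,-0.014],"spin":0},{"linear":[0,0,-0.016],"spin":0},{"linear":[0,0,-0.016],"spin":0},{"linear":[0,0,-0.016],"spin":0}]'
```

```text
t: 35.55
eef_pos: [0.5258, 0.2924, 0.0621]
tcp_rot: [-0.051, 0.999, 0.0, 0.0]
force: [-4.4, -2.0, 8.1]
grip_width: 0.0216
finger_force: 12.0
```

```bash
python3 -m handwheel '[{"linear":[0,0,0],"spin":0},{"linear":[0,0,0],"spin":0},{"linear":[0,0,0],"spin":0},{"linear":[0,0,0],"spin":0},{"linear":[0,0,0.03],"spin":0},{"linear":[0,0,0.1],"spin":0},{"linear":[0,0,0.2],"spin":0},{"linear":[0,0,0.32],"spin":0},{"linear":[0,0,0.46],"spin":0},{"linear":[0,0,0.6],"spin":0}]' -0.1
python3 -m handwheel '[{"linear":[0,-0.1,0],"spin":-0.01},{"linear":[0,-0.2,0],"spin":-0.03},{"linear":[-0.02,-0.3,0],"spin":-0.05},{"linear":[-0.04,-0.4,0],"spin":-0.07},{"linear":[-0.06,-0.5,0],"spin":-0.09},{"linear":[-0.08,-0.6,0],"spin":-0.11},{"linear":[-0.1,-0.7,0],"spin":-0.13},{"linear":[-0.1,-0.8,0],"spin":-0.15},{"linear":[-0.1,-0.9,0],"spin":-0.16},{"linear":[-0.1,-1,0],"spin":-0.165}]'
python3 - <<'E'
from h import *
b=env.read_camera('side'); cv2.imwrite('pics/placed1.png',cv2.resize(b[100:300,130:330],None,fx=3,fy=3)[:,:,::-1])
E
python3 -m handwheel '[{"linear":[0,-0.1,0],"spin":-0.01},{"linear":[0,-0.2,0],"spin":-0.03},{"linear":[0,-0.3,0],"spin":-0.05},{"linear":[0,-0.4,0],"spin":-0.07},{"linear":[0,-0.5,0],"spin":-0.09},{"linear":[0,-0.6,0],"spin":-0.11},{"linear":[0,-0.7,0],"spin":-0.13},{"linear":[0,-0.8,0],"spin":-0.15},{"linear":[0,-0.9,0],"spin":-0.16},{"linear":[0,-1,0],"spin":-0.165}]' 0
```

```text
t: 36.8
eef_pos: [0.5259, 0.2925, 0.153]
tcp_rot: [-0.051, 0.999, 0.0, 0.001]
force: [-0.2, -0.4, 0.4]
grip_width: 0.0413
finger_force: 0.0
t: 38.05
eef_pos: [0.5108, 0.1413, 0.1511]
tcp_rot: [0.207, 0.978, 0.0, 0.0]
force: [0.5, 0.7, -0.5]
grip_width: 0.0413
finger_force: 0.0
t: 39.35
eef_pos: [0.5107, -0.0086, 0.1511]
tcp_rot: [0.451, 0.892, 0.0, 0.0]
force: [-0.7, 0.1, 0.2]
grip_width: 0.046
finger_force: 0.0
```

View pics/placed1.png

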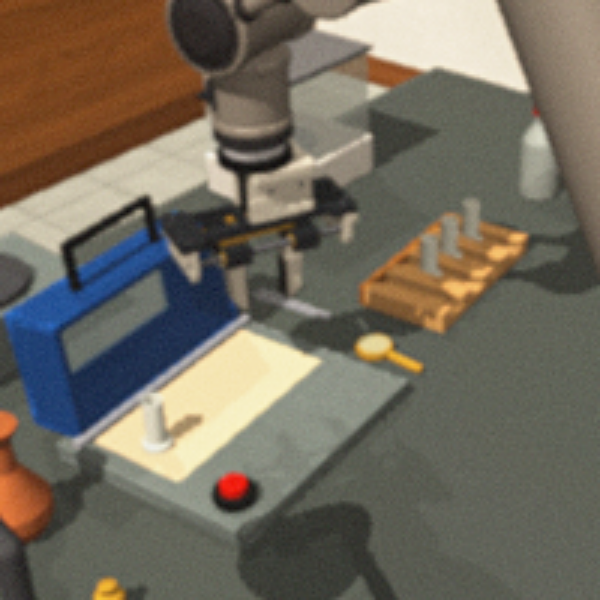

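Cup 1 stands upright on the tile at crop (155,425). The remaining three cups have their rims at (430,240), (448,220) and (471,203), unchanged. On to cup 2.

```bash
python3 -m handwheel '[{"linear":[0.01,-0.11,0],"spin":-0.01},{"linear":[0.01,-0.22,0],"spin":-0.03},{"linear":[0.01,-0.33,0],"spin":-0.05},{"linear":[0.01,-0.44,0],"spin":-0.07},{"linear":[0.01,-0.55,0],"spin":-0.09},{"linear":[0.01,-0.66,0],"spin":-0.11},{"linear":[0.01,-0.77,0],"spin":-0.13},{"linear":[0.01,-0.87,0],"spin":-0.15},{"linear":[0.01,-0.95,0],"spin":-0.163},{"linear":[0.01,-0.95,0],"spin":-0.163}]'
python3 -m handwheel '[{"linear":[0,0,-0.07],"spin":0},{"linear":[0,0,-0.14],"spin":0},{"linear":[0,0,-0.21],"spin":0},{"linear":[0,0,-0.28],"spin":0},{"linear":[0,0,-0.35],"spin":0},{"linear":[0,0,-0.42],"spin":0},{"linear":[0,0,-0.5],"spin":0},{"linear":[0,0,-0.57],"spin":0},{"linear":[0,0,-0.63],"spin":0},{"linear":[0,0,-0.65],"spin":0}]'
python3 -m handwheel '[{"linear":[0,0,0],"spin":0},{"linear":[0,0,0],"spin":0},{"linear":[0,0,0],"spin":0},{"linear":[0,0,0],"spin":0},{"linear":[0,0,0],"spin":0},{"linear":[0,0,0],"spin":0},{"linear":[0,0,0],"spin":0},{"linear":[0,0,0],"spin":0},{"linear":[0,0,0],"spin":0},{"linear":[0,0,0],"spin":0}]' -1 12
```

```text
t: 40.6
eef_pos: [0.5122, -0.1509, 0.151]
tcp_rot: [0.663, 0.749, 0.0, 0.0]
force: [0.2, 0.7, 0.8]
grip_width: 0.0456
finger_force: 0.0
t: 41.85
eef_pos: [0.512, -0.15, 0.0529]
tcp_rot: [0.662, 0.75, -0.0, -0.0]
force: [0.9, 0.0, 0.1]
grip_width: 0.0458
finger_force: 0.0
t: 43.1
eef_pos: [0.5125, -0.1502, 0.0539]
tcp_rot: [0.662, 0.75, 0.0, 0.0]
force: [0.1, 0.6, 5.9]
grip_width: 0.0219
finger_force: 12.0
```

```bash
python3 -m handwheel '[{"linear":[-0.05,-0.006,0],"spin":0},{"linear":[-0.12,-0.015,0],"spin":0},{"linear":[-0.2,-0.024,0],"spin":0},{"linear":[-0.28,-0.034,0],"spin":0},{"linear":[-0.36,-0.044,0],"spin":0},{"linear":[-0.44,-0.054,0],"spin":0},{"linear":[-0.52,-0.064,0],"spin":0},{"linear":[-0.6,-0.074,0],"spin":0},{"linear":[-0.67,-0.082,0],"spin":0},{"linear":[-0.7,-0.086,0],"spin":0}]'
python3 -m handwheel '[{"linear":[0,0,0.08],"spin":0},{"linear":[0,0,0.16],"spin":0},{"linear":[0,0,0.25],"spin":0.02},{"linear":[0,0,0.34],"spin":0.04},{"linear":[0,0,0.43],"spin":0.06},{"linear":[0,0,0.52],"spin":0.08},{"linear":[0,0.02,0.61],"spin":0.1},{"linear":[0,0.06,0.7],"spin":0.12},{"linear":[0,0.12,0.77],"spin":0.14},{"linear":[0,0.2,0.8],"spin":0.16}]'
python3 -m handwheel '[{"linear":[0.04,0.1,0],"spin":0.02},{"linear":[0.08,0.2,0],"spin":0.04},{"linear":[0.12,0.3,0],"spin":0.06},{"linear":[0.16,0.4,0],"spin":0.08},{"linear":[0.2,0.5,0],"spin":0.1},{"linear":[0.24,0.6,0],"spin":0.12},{"linear":[0.28,0.7,0],"spin":0.14},{"linear":[0.32,0.8,0],"spin":0.15},{"linear":[0.36,0.9,0],"spin":0.16},{"linear":[0.4,1,0],"spin":0.17}]'
python3 -m handwheel '[{"linear":[0.04,0.1,0],"spin":0.02},{"linear":[0.08,0.2,0],"spin":0.04},{"linear":[0.12,0.3,0],"spin":0.06},{"linear":[0.16,0.4,0],"spin":0.08},{"linear":[0.2,0.5,0],"spin":0.1},{"linear":[0.24,0.6,0],"spin":0.12},{"linear":[0.28,0.7,0],"spin":0.14},{"linear":[0.32,0.8,0],"spin":0.15},{"linear":[0.37,0.9,0],"spin":0.16},{"linear":[0.42,1,0],"spin":0.163}]'
```

```text
t: 44.35
eef_pos: [0.4059, -0.1628, 0.0532]
tcp_rot: [0.662, 0.749, -0.0, -0.001]
force: [0.1, 0.5, 0.2]
grip_width: 0.0218
finger_force: 12.0
t: 45.6
eef_pos: [0.4078, -0.1329, 0.1752]
tcp_rot: [0.454, 0.891, 0.0, 0.001]
force: [0.6, -0.7, -1.0]
grip_width: 0.0219
finger_force: 12.0
t: 46.85
eef_pos: [0.4676, 0.018, 0.1735]
tcp_rot: [0.203, 0.979, 0.0, -0.0]
force: [0.4, -0.7, -1.0]
grip_width: 0.0216
finger_force: 12.0
t: 48.1
eef_pos: [0.5308, 0.168, 0.1736]
tcp_rot: [-0.051, 0.999, 0.0, 0.0]
force: [0.9, 1.1, -0.7]
grip_width: 0.0218
finger_force: 12.0
```

```bash
cat > cups.py <<'E'
from fit import *
p=np.load('ann.npy')
for c in('side','top'):
    env.read_camera(c)
    for m in env.outline_of(c,'cup1')[:7]:
        if m['score']<.15: continue
        r=m['rect']; ys,xs=np.nonzero(m['pixels']); k=ys>ys.max()-2.5
        # foot of the cup: bottom rows of the outline
        w=atz(c,[xs[k].mean(),ys.max()-1.5],.022) if c=='side' else atz(c,[xs.mean(),ys.mean()],.05)
        d=w[:2]-p[:2]; cs,sn=np.cos(p[2]),np.sin(p[2])
        print(c,round(m['score'],2),np.round(r).tolist(),w[:2].round(3),'ann',round(d[0]*cs+d[1]*sn,3),round(-d[0]*sn+d[1]*cs,3))
E
python3 cups.py
python3 -m handwheel '[{"linear":[0,0.07,0],"spin":0},{"linear":[0,0.14,0],"spin":0},{"linear":[0,0.21,0],"spin":0},{"linear":[0,0.28,-0.05],"spin":0},{"linear":[0,0.35,-0.1],"spin":0},{"linear":[0,0.42,-0.15],"spin":0},{"linear":[0,0.44,-0.2],"spin":0},{"linear":[0,0.44,-0.25],"spin":0},{"linear":[0,0.44,-0.3],"spin":0},{"linear":[0,0.44,-0.3],"spin":0}]'; python3 cups.py
```

```text
side 0.68 [175.0, 229.0, 13.0, 22.0] [0.525 0.298] ann 0.033 0.095
side 0.41 [279.0, 171.0, 6.0, 16.0] [ 0.518 -0.207] ann -0.024 -0.407
side 0.39 [204.0, 185.0, 7.0, 22.0] [0.657 0.057] ann 0.14 -0.158
side 0.39 [282.0, 168.0, 6.0, 15.0] [ 0.525 -0.261] ann -0.022 -0.461
top 0.62 [316.0, 178.0, 14.0, 12.0] [ 0.518 -0.202] ann -0.023 -0.402
top 0.55 [334.0, 178.0, 15.0, 14.0] [ 0.522 -0.254] ann -0.024 -0.454
top 0.4 [137.0, 109.0, 104.0, 126.0] [0.535 0.115] ann 0.025 -0.088
t: 49.55
eef_pos: [0.5299, 0.2325, 0.1279]
tcp_rot: [-0.051, 0.999, -0.0, -0.001]
force: [0.5, 0.0, -0.2]
grip_width: 0.0219
finger_force: 12.0
side 0.71 [176.0, 227.0, 11.0, 24.0] [0.521 0.301] ann 0.029 0.098
side 0.62 [190.0, 206.0, 8.0, 20.0] [0.6   0.177] ann 0.095 -0.033
```

```bash
python3 -m handwheel '[{"linear":[0,0,-0.06],"spin":0},{"linear":[0,0,-0.12],"spin":0},{"linear":[0,0,-0.18],"spin":0},{"linear":[0,0,-0.24],"spin":0},{"linear":[0,0,-0.3],"spin":0},{"linear":[0,0,-0.35],"spin":0},{"linear":[0,0,-0.39],"spin":0},{"linear":[0,0,-0.42],"spin":0},{"linear":[0,0,-0.43],"spin":0},{"linear":[0,0,-0.438],"spin":0}]'
```

```text
t: 51.0
eef_pos: [0.5304, 0.233, 0.063]
tcp_rot: [-0.051, 0.999, 0.0, 0.0]
force: [0.1, -0.6, 0.1]
grip_width: 0.0213
finger_force: 12.0
```

```bash
python3 -m handwheel '[{"linear":[0,0,-0.002],"spin":0},{"linear":[0,0,-0.004],"spin":0},{"linear":[0,0,-0.006],"spin":0},{"linear":[0,0,-0.007],"spin":0},{"linear":[0,0,-0.007],"spin":0},{"linear":[0,0,-0.007],"spin":0},{"linear":[0,0,-0.007],"spin":0},{"linear":[0,0,-0.007],"spin":0},{"linear":[0,0,-0.007],"spin":0},{"linear":[0,0,-0.007],"spin":0}]'
python3 -m handwheel '[{"linear":[0,0,0],"spin":0},{"linear":[0,0,0],"spin":0},{"linear":[0,0,0],"spin":0},{"linear":[0,0,0],"spin":0},{"linear":[0,0,0.03],"spin":0},{"linear":[0,0,0.1],"spin":0},{"linear":[0,0,0.2],"spin":0},{"linear":[0,0,0.32],"spin":0},{"linear":[0,0,0.46],"spin":0},{"linear":[0,0,0.6],"spin":0}]' -0.1
python3 -m handwheel '[{"linear":[0,-0.1,0],"spin":-0.01},{"linear":[0,-0.2,0],"spin":-0.03},{"linear":[-0.02,-0.3,0],"spin":-0.05},{"linear":[-0.03,-0.4,0],"spin":-0.07},{"linear":[-0.04,-0.5,0],"spin":-0.09},{"linear":[-0.05,-0.6,0],"spin":-0.11},{"linear":[-0.06,-0.7,0],"spin":-0.13},{"linear":[-0.06,-0.8,0],"spin":-0.15},{"linear":[-0.06,-0.9,0],"spin":-0.16},{"linear":[-0.06,-1,0],"spin":-0.165}]'
python3 -m handwheel '[{"linear":[0,-0.1,0],"spin":-0.01},{"linear":[0,-0.2,0],"spin":-0.03},{"linear":[0,-0.3,0],"spin":-0.05},{"linear":[0,-0.4,0],"spin":-0.07},{"linear":[0,-0.5,0],"spin":-0.09},{"linear":[0,-0.6,0],"spin":-0.11},{"linear":[0,-0.7,0],"spin":-0.13},{"linear":[0,-0.8,0],"spin":-0.15},{"linear":[0,-0.9,0],"spin":-0.16},{"linear":[0,-1,0],"spin":-0.165}]' 0
python3 cups.py
```

```text
t: 52.25
eef_pos: [0.5303, 0.233, 0.0619]
tcp_rot: [-0.051, 0.999, 0.0, 0.0]
force: [-0.7, -0.4, 2.4]
grip_width: 0.0219
finger_force: 12.0
t: 53.5
eef_pos: [0.5304, 0.233, 0.1538]
tcp_rot: [-0.051, 0.999, 0.0, 0.001]
force: [0.3, 0.3, 0.0]
grip_width: 0.0412
finger_force: 0.0
t: 54.75
eef_pos: [0.5213, 0.082, 0.1519]
tcp_rot: [0.207, 0.978, 0.0, 0.0]
force: [0.3, 0.1, -0.9]
grip_width: 0.0412
finger_force: 0.0
t: 56.0
eef_pos: [0.5212, -0.068, 0.1518]
tcp_rot: [0.451, 0.893, 0.0, 0.0]
force: [1.0, 0.5, 1.1]
grip_width: 0.0457
finger_force: 0.0
side 0.44 [174.0, 227.0, 16.0, 23.0] [0.52  0.301] ann 0.028 0.098
top 0.58 [168.0, 174.0, 13.0, 10.0] [0.53  0.231] ann 0.031 0.027
top 0.42 [149.0, 179.0, 13.0, 8.0] [0.525 0.289] ann 0.032 0.085
```

```bash
python3 -m handwheel '[{"linear":[0,-0.1,0],"spin":-0.01},{"linear":[0,-0.2,0],"spin":-0.03},{"linear":[0,-0.3,0],"spin":-0.05},{"linear":[0,-0.4,0],"spin":-0.07},{"linear":[0,-0.5,0],"spin":-0.09},{"linear":[0,-0.6,0],"spin":-0.11},{"linear":[0,-0.7,0],"spin":-0.13},{"linear":[0,-0.8,0],"spin":-0.15},{"linear":[0,-0.89,0],"spin":-0.163},{"linear":[0,-0.89,0],"spin":-0.163}]'
python3 -m handwheel '[{"linear":[0,0,-0.07],"spin":0},{"linear":[0,0,-0.14],"spin":0},{"linear":[0,0,-0.21],"spin":0},{"linear":[0,0,-0.28],"spin":0},{"linear":[0,0,-0.35],"spin":0},{"linear":[0,0,-0.42],"spin":0},{"linear":[0,0,-0.5],"spin":0},{"linear":[0,0,-0.57],"spin":0},{"linear":[0,0,-0.63],"spin":0},{"linear":[0,0,-0.655],"spin":0}]'
python3 -m handwheel '[{"linear":[0,0,0],"spin":0},{"linear":[0,0,0],"spin":0},{"linear":[0,0,0],"spin":0},{"linear":[0,0,0],"spin":0},{"linear":[0,0,0],"spin":0},{"linear":[0,0,0],"spin":0},{"linear":[0,0,0],"spin":0},{"linear":[0,0,0],"spin":0},{"linear":[0,0,0],"spin":0},{"linear":[0,0,0],"spin":0}]' -1 12
```

```text
t: 57.45
eef_pos: [0.5212, -0.2016, 0.1518]
tcp_rot: [0.663, 0.749, 0.0, 0.0]
force: [-0.6, 0.7, -0.9]
grip_width: 0.0458
finger_force: 0.0
t: 58.7
eef_pos: [0.521, -0.2004, 0.0529]
tcp_rot: [0.662, 0.75, -0.0, -0.0]
force: [-0.0, -0.2, 0.7]
grip_width: 0.0456
finger_force: 0.0
t: 59.95
eef_pos: [0.5215, -0.2006, 0.0539]
tcp_rot: [0.662, 0.75, 0.0, 0.0]
force: [-1.0, -0.1, 5.7]
grip_width: 0.0214
finger_force: 12.0
```

```bash
python3 -m handwheel '[{"linear":[-0.05,-0.006,0],"spin":0},{"linear":[-0.12,-0.015,0],"spin":0},{"linear":[-0.2,-0.024,0],"spin":0},{"linear":[-0.28,-0.034,0],"spin":0},{"linear":[-0.36,-0.044,0],"spin":0},{"linear":[-0.44,-0.054,0],"spin":0},{"linear":[-0.52,-0.064,0],"spin":0},{"linear":[-0.6,-0.074,0],"spin":0},{"linear":[-0.67,-0.082,0],"spin":0},{"linear":[-0.72,-0.088,0],"spin":0}]'
python3 -m handwheel '[{"linear":[0,0,0.08],"spin":0},{"linear":[0,0,0.16],"spin":0},{"linear":[0,0,0.25],"spin":0.02},{"linear":[0,0,0.34],"spin":0.04},{"linear":[0,0,0.43],"spin":0.06},{"linear":[0,0,0.52],"spin":0.08},{"linear":[0,0.02,0.61],"spin":0.1},{"linear":[0,0.06,0.7],"spin":0.12},{"linear":[0,0.12,0.77],"spin":0.14},{"linear":[0,0.2,0.8],"spin":0.16}]'
python3 -m handwheel '[{"linear":[0.04,0.1,0],"spin":0.02},{"linear":[0.08,0.2,0],"spin":0.04},{"linear":[0.12,0.3,0],"spin":0.06},{"linear":[0.16,0.4,0],"spin":0.08},{"linear":[0.2,0.5,0],"spin":0.1},{"linear":[0.24,0.6,0],"spin":0.12},{"linear":[0.28,0.7,0],"spin":0.14},{"linear":[0.32,0.8,0],"spin":0.15},{"linear":[0.36,0.9,0],"spin":0.16},{"linear":[0.4,1,0],"spin":0.17}]'
python3 -m handwheel '[{"linear":[0.04,0.1,0],"spin":0.02},{"linear":[0.08,0.2,0],"spin":0.04},{"linear":[0.12,0.3,0],"spin":0.06},{"linear":[0.16,0.4,0],"spin":0.08},{"linear":[0.2,0.5,0],"spin":0.1},{"linear":[0.24,0.6,0],"spin":0.12},{"linear":[0.28,0.7,0],"spin":0.14},{"linear":[0.32,0.8,0],"spin":0.15},{"linear":[0.37,0.9,0],"spin":0.16},{"linear":[0.42,1,0],"spin":0.163}]'
python3 cups.py
```

```text
t: 61.2
eef_pos: [0.4119, -0.2135, 0.0531]
tcp_rot: [0.662, 0.749, -0.0, -0.001]
force: [0.3, -0.5, 0.2]
grip_width: 0.0215
finger_force: 12.0
t: 62.45
eef_pos: [0.4139, -0.1837, 0.1752]
tcp_rot: [0.454, 0.891, -0.0, 0.001]
force: [0.7, -0.3, -0.7]
grip_width: 0.0219
finger_force: 12.0
t: 63.7
eef_pos: [0.4736, -0.0327, 0.1736]
tcp_rot: [0.203, 0.979, 0.0, 0.0]
force: [-0.0, -0.2, -0.4]
grip_width: 0.0216
finger_force: 12.0
t: 64.95
eef_pos: [0.5368, 0.1173, 0.1736]
tcp_rot: [-0.051, 0.999, 0.0, 0.0]
force: [-0.3, -0.4, -1.0]
grip_width: 0.0217
finger_force: 12.0
side 0.57 [174.0, 230.0, 13.0, 22.0] [0.523 0.297] ann 0.031 0.094
side 0.53 [191.0, 220.0, 7.0, 23.0] [0.529 0.239] ann 0.031 0.035
side 0.43 [215.0, 177.0, 6.0, 21.0] [ 0.669 -0.004] ann 0.146 -0.22
```

```bash
python3 -m handwheel '[{"linear":[0,0.07,0],"spin":0},{"linear":[0,0.14,0],"spin":0},{"linear":[0,0.21,0],"spin":0},{"linear":[0,0.28,-0.05],"spin":0},{"linear":[0,0.34,-0.1],"spin":0},{"linear":[0,0.38,-0.15],"spin":0},{"linear":[0,0.38,-0.2],"spin":0},{"linear":[0,0.38,-0.25],"spin":0},{"linear":[0,0.38,-0.3],"spin":0},{"linear":[0,0.38,-0.35],"spin":0}]'
python3 -m handwheel '[{"linear":[0,0,-0.06],"spin":0},{"linear":[0,0,-0.12],"spin":0},{"linear":[0,0,-0.18],"spin":0},{"linear":[0,0,-0.24],"spin":0},{"linear":[0,0,-0.29],"spin":0},{"linear":[0,0,-0.33],"spin":0},{"linear":[0,0,-0.36],"spin":0},{"linear":[0,0,-0.38],"spin":0},{"linear":[0,0,-0.39],"spin":0},{"linear":[0,0,-0.395],"spin":0}]'
```

```text
t: 66.4
eef_pos: [0.5363, 0.173, 0.1206]
tcp_rot: [-0.051, 0.999, 0.0, 0.0]
force: [0.6, 0.2, -0.4]
grip_width: 0.0219
finger_force: 12.0
t: 67.65
eef_pos: [0.5363, 0.1733, 0.0619]
tcp_rot: [-0.051, 0.999, 0.0, 0.0]
force: [-0.6, -0.8, 4.4]
grip_width: 0.0217
finger_force: 12.0
```

```bash
python3 -m handwheel '[{"linear":[0,0,0],"spin":0},{"linear":[0,0,0],"spin":0},{"linear":[0,0,0],"spin":0},{"linear":[0,0,0],"spin":0},{"linear":[0,0,0.03],"spin":0},{"linear":[0,0,0.1],"spin":0},{"linear":[0,0,0.2],"spin":0},{"linear":[0,0,0.32],"spin":0},{"linear":[0,0,0.46],"spin":0},{"linear":[0,0,0.6],"spin":0}]' -0.1
python3 -m handwheel '[{"linear":[0,-0.1,0],"spin":-0.01},{"linear":[0,-0.2,0],"spin":-0.03},{"linear":[-0.02,-0.3,0],"spin":-0.05},{"linear":[-0.03,-0.4,0],"spin":-0.07},{"linear":[-0.04,-0.5,0],"spin":-0.09},{"linear":[-0.05,-0.6,0],"spin":-0.11},{"linear":[-0.06,-0.7,0],"spin":-0.13},{"linear":[-0.07,-0.8,0],"spin":-0.15},{"linear":[-0.07,-0.9,0],"spin":-0.16},{"linear":[-0.07,-1,0],"spin":-0.165}]'
python3 -m handwheel '[{"linear":[0,-0.1,0],"spin":-0.01},{"linear":[0,-0.2,0],"spin":-0.03},{"linear":[0,-0.3,0],"spin":-0.05},{"linear":[0,-0.4,0],"spin":-0.07},{"linear":[0,-0.5,0],"spin":-0.09},{"linear":[0,-0.6,0],"spin":-0.11},{"linear":[0,-0.7,0],"spin":-0.13},{"linear":[0,-0.8,0],"spin":-0.15},{"linear":[0,-0.9,0],"spin":-0.16},{"linear":[0,-1,0],"spin":-0.165}]' 0
python3 cups.py
```

```text
t: 68.9
eef_pos: [0.5364, 0.1733, 0.1537]
tcp_rot: [-0.051, 0.999, 0.0, 0.001]
force: [0.4, 0.3, 0.0]
grip_width: 0.0412
finger_force: 0.0
t: 70.15
eef_pos: [0.5258, 0.0223, 0.1519]
tcp_rot: [0.207, 0.978, 0.0, 0.0]
force: [-0.0, -0.7, -0.6]
grip_width: 0.0413
finger_force: 0.0
t: 71.4
eef_pos: [0.5257, -0.1277, 0.1518]
tcp_rot: [0.451, 0.892, 0.0, 0.0]
force: [-0.3, -0.3, 0.5]
grip_width: 0.0457
finger_force: 0.0
side 0.72 [161.0, 294.0, 13.0, 14.0] [0.383 0.479] ann -0.091 0.289
side 0.61 [190.0, 222.0, 11.0, 22.0] [0.528 0.238] ann 0.03 0.035
side 0.58 [176.0, 229.0, 9.0, 20.0] [0.529 0.296] ann 0.037 0.092
side 0.55 [206.0, 212.0, 9.0, 23.0] [0.538 0.179] ann 0.034 -0.025
top 0.65 [168.0, 174.0, 14.0, 13.0] [0.528 0.231] ann 0.029 0.028
top 0.53 [147.0, 177.0, 15.0, 12.0] [0.526 0.29 ] ann 0.034 0.087
top 0.47 [189.0, 171.0, 10.0, 13.0] [0.535 0.172] ann 0.031 -0.032
```

Run:
```python
from h import *
b=env.read_camera('side'); t=env.read_camera('top')
cv2.imwrite('pics/c4.png',np.hstack([cv2.resize(b[140:240,150:320],None,fx=2.3,fy=2.3,interpolation=cv2.INTER_CUBIC),cv2.resize(t[140:240,200:370],None,fx=2.3,fy=2.3,interpolation=cv2.INTER_CUBIC)])[:,:,::-1])
```

```text
(no output)
```

View pics/c4.png

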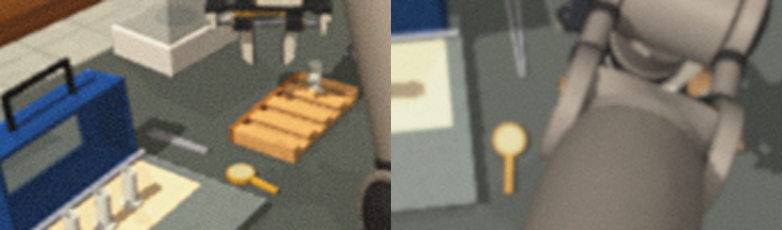

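Cup 4's rim is at about (287,168) px, as before, and three cups stand on the tile. Fetching cup 4.

```bash
python3 -m handwheel '[{"linear":[0,-0.1,0],"spin":-0.01},{"linear":[0,-0.2,0],"spin":-0.03},{"linear":[0,-0.3,0],"spin":-0.05},{"linear":[0,-0.4,0],"spin":-0.07},{"linear":[0,-0.5,0],"spin":-0.09},{"linear":[0,-0.6,0],"spin":-0.11},{"linear":[0,-0.7,0],"spin":-0.13},{"linear":[0,-0.8,0],"spin":-0.15},{"linear":[0,-0.855,0],"spin":-0.163},{"linear":[0,-0.855,0],"spin":-0.163}]'
python3 -m handwheel '[{"linear":[0,0,-0.07],"spin":0},{"linear":[0,0,-0.14],"spin":0},{"linear":[0,0,-0.21],"spin":0},{"linear":[0,0,-0.28],"spin":0},{"linear":[0,0,-0.35],"spin":0},{"linear":[0,0,-0.42],"spin":0},{"linear":[0,0,-0.5],"spin":0},{"linear":[0,0,-0.57],"spin":0},{"linear":[0,0,-0.63],"spin":0},{"linear":[0,0,-0.655],"spin":0}]'
python3 -m handwheel '[{"linear":[0,0,0],"spin":0},{"linear":[0,0,0],"spin":0},{"linear":[0,0,0],"spin":0},{"linear":[0,0,0],"spin":0},{"linear":[0,0,0],"spin":0},{"linear":[0,0,0],"spin":0},{"linear":[0,0,0],"spin":0},{"linear":[0,0,0],"spin":0},{"linear":[0,0,0],"spin":0},{"linear":[0,0,0],"spin":0}]' -1 12
```

```text
t: 72.95
eef_pos: [0.5256, -0.2558, 0.1517]
tcp_rot: [0.663, 0.749, 0.0, -0.0]
force: [1.0, -0.4, 0.4]
grip_width: 0.046
finger_force: 0.0
t: 74.2
eef_pos: [0.5256, -0.2549, 0.0529]
tcp_rot: [0.662, 0.75, -0.0, -0.0]
force: [-0.3, 0.6, -0.5]
grip_width: 0.0459
finger_force: 0.0
t: 75.45
eef_pos: [0.5259, -0.2551, 0.0539]
tcp_rot: [0.662, 0.75, 0.0, 0.0]
force: [-0.7, 0.4, 5.9]
grip_width: 0.0213
finger_force: 12.0
```

```bash
python3 -m handwheel '[{"linear":[-0.05,-0.006,0],"spin":0},{"linear":[-0.12,-0.015,0],"spin":0},{"linear":[-0.2,-0.024,0],"spin":0},{"linear":[-0.28,-0.034,0],"spin":0},{"linear":[-0.36,-0.044,0],"spin":0},{"linear":[-0.44,-0.054,0],"spin":0},{"linear":[-0.52,-0.064,0],"spin":0},{"linear":[-0.6,-0.074,0],"spin":0},{"linear":[-0.67,-0.082,0],"spin":0},{"linear":[-0.7,-0.086,0],"spin":0}]'
python3 -m handwheel '[{"linear":[0,0,0.08],"spin":0},{"linear":[0,0,0.16],"spin":0},{"linear":[0,0,0.25],"spin":0.02},{"linear":[0,0,0.34],"spin":0.04},{"linear":[0,0,0.43],"spin":0.06},{"linear":[0,0,0.52],"spin":0.08},{"linear":[0,0.02,0.61],"spin":0.1},{"linear":[0,0.06,0.7],"spin":0.12},{"linear":[0,0.12,0.77],"spin":0.14},{"linear":[0,0.2,0.8],"spin":0.16}]'
python3 -m handwheel '[{"linear":[0.04,0.1,0],"spin":0.02},{"linear":[0.08,0.2,0],"spin":0.04},{"linear":[0.12,0.3,0],"spin":0.06},{"linear":[0.16,0.4,0],"spin":0.08},{"linear":[0.2,0.5,0],"spin":0.1},{"linear":[0.24,0.6,0],"spin":0.12},{"linear":[0.28,0.7,0],"spin":0.14},{"linear":[0.32,0.8,0],"spin":0.15},{"linear":[0.36,0.9,0],"spin":0.16},{"linear":[0.4,1,0],"spin":0.17}]'
python3 -m handwheel '[{"linear":[0.04,0.1,0],"spin":0.02},{"linear":[0.08,0.2,0],"spin":0.04},{"linear":[0.12,0.3,0],"spin":0.06},{"linear":[0.16,0.4,0],"spin":0.08},{"linear":[0.2,0.5,0],"spin":0.1},{"linear":[0.24,0.6,0],"spin":0.12},{"linear":[0.28,0.7,0],"spin":0.14},{"linear":[0.32,0.8,0],"spin":0.15},{"linear":[0.37,0.9,0],"spin":0.16},{"linear":[0.42,1,0],"spin":0.163}]'
python3 cups.py
```

```text
t: 76.7
eef_pos: [0.4194, -0.2676, 0.0531]
tcp_rot: [0.662, 0.749, -0.0, -0.001]
force: [-0.0, 0.0, -1.8]
grip_width: 0.0217
finger_force: 12.0
t: 77.95
eef_pos: [0.4214, -0.2379, 0.1753]
tcp_rot: [0.454, 0.891, -0.0, 0.001]
force: [0.2, -0.1, -1.2]
grip_width: 0.0216
finger_force: 12.0
t: 79.2
eef_pos: [0.4811, -0.0869, 0.1736]
tcp_rot: [0.203, 0.979, 0.0, 0.0]
force: [0.1, -1.1, -0.5]
grip_width: 0.0219
finger_force: 12.0
t: 80.45
eef_pos: [0.5443, 0.0631, 0.1736]
tcp_rot: [-0.051, 0.999, 0.0, 0.0]
force: [0.3, -0.4, -0.3]
grip_width: 0.0217
finger_force: 12.0
side 0.72 [176.0, 229.0, 11.0, 24.0] [0.525 0.298] ann 0.033 0.095
side 0.54 [189.0, 223.0, 15.0, 18.0] [0.528 0.238] ann 0.03 0.035
top 0.57 [144.0, 178.0, 17.0, 8.0] [0.526 0.291] ann 0.033 0.088
top 0.48 [272.0, 168.0, 80.0, 48.0] [ 0.502 -0.174] ann -0.037 -0.372
```

Run:
```python
from h import *
b=env.read_camera('side')
cv2.imwrite('pics/c5.png',cv2.resize(b[140:280,150:330],None,fx=3.5,fy=3.5,interpolation=cv2.INTER_CUBIC)[:,:,::-1])
```

```text
(no output)
```

View pics/c5.png

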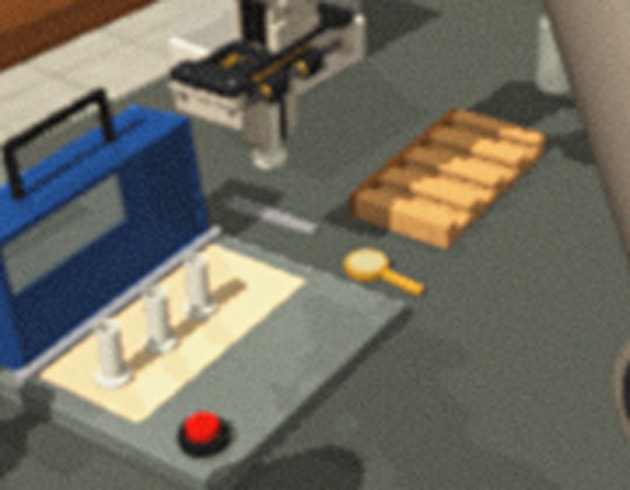

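Three cups stand upright in a row at crop (113,350), (158,315) and (200,285). The stand is empty and cup 4 is in the jaws at (268,150). Placing it now.

```bash
python3 -m handwheel '[{"linear":[0,0.07,0],"spin":0},{"linear":[0,0.14,0],"spin":0},{"linear":[0,0.21,0],"spin":0},{"linear":[0,0.28,-0.05],"spin":0},{"linear":[0,0.32,-0.1],"spin":0},{"linear":[0,0.34,-0.15],"spin":0},{"linear":[0,0.34,-0.2],"spin":0},{"linear":[0,0.34,-0.25],"spin":0},{"linear":[0,0.34,-0.3],"spin":0},{"linear":[0,0.34,-0.35],"spin":0}]'
python3 -m handwheel '[{"linear":[0,0,-0.06],"spin":0},{"linear":[0,0,-0.12],"spin":0},{"linear":[0,0,-0.18],"spin":0},{"linear":[0,0,-0.24],"spin":0},{"linear":[0,0,-0.29],"spin":0},{"linear":[0,0,-0.33],"spin":0},{"linear":[0,0,-0.36],"spin":0},{"linear":[0,0,-0.38],"spin":0},{"linear":[0,0,-0.39],"spin":0},{"linear":[0,0,-0.395],"spin":0}]'
```

```text
t: 81.95
eef_pos: [0.5438, 0.1129, 0.1206]
tcp_rot: [-0.051, 0.999, 0.0, -0.0]
force: [0.2, -0.4, -0.1]
grip_width: 0.0216
finger_force: 12.0
t: 83.2
eef_pos: [0.5438, 0.1131, 0.062]
tcp_rot: [-0.051, 0.999, 0.0, 0.0]
force: [-1.9, -0.5, 5.0]
grip_width: 0.0217
finger_force: 12.0
```

```bash
python3 -m handwheel '[{"linear":[0,0,0],"spin":0},{"linear":[0,0,0],"spin":0},{"linear":[0,0,0],"spin":0},{"linear":[0,0,0],"spin":0},{"linear":[0,0,0.03],"spin":0},{"linear":[0,0,0.1],"spin":0},{"linear":[0,0,0.2],"spin":0},{"linear":[0,0,0.32],"spin":0},{"linear":[0,0,0.46],"spin":0},{"linear":[0,0,0.6],"spin":0}]' -0.1
python3 -m handwheel '[{"linear":[0,0,0.1],"spin":0},{"linear":[0,0,0.2],"spin":0},{"linear":[0,0,0.3],"spin":0},{"linear":[0,0,0.4],"spin":-0.02},{"linear":[0,0,0.5],"spin":-0.04},{"linear":[0,0.05,0.6],"spin":-0.06},{"linear":[0,0.1,0.7],"spin":-0.09},{"linear":[0,0.15,0.8],"spin":-0.12},{"linear":[0,0.2,0.89],"spin":-0.15},{"linear":[0,0.3,0.89],"spin":-0.17}]'
python3 -m handwheel '[{"linear":[0.08,0.04,0],"spin":-0.03},{"linear":[0.16,0.08,0],"spin":-0.06},{"linear":[0.24,0.12,0],"spin":-0.1},{"linear":[0.32,0.16,0],"spin":-0.14},{"linear":[0.4,0.2,0],"spin":-0.18},{"linear":[0.48,0.24,0],"spin":-0.22},{"linear":[0.56,0.28,0],"spin":-0.26},{"linear":[0.64,0.32,0],"spin":-0.3},{"linear":[0.72,0.36,0],"spin":-0.33},{"linear":[0.8,0.37,0],"spin":-0.331}]' -0.25
python3 cups.py
python3 - <<'E'
from h import *
b=env.read_camera('side')
cv2.imwrite('pics/c6.png',cv2.resize(b[130:270,130:310],None,fx=3.5,fy=3.5,interpolation=cv2.INTER_CUBIC)[:,:,::-1])
E
```

```text
t: 84.45
eef_pos: [0.5439, 0.1131, 0.1537]
tcp_rot: [-0.051, 0.999, 0.0, 0.001]
force: [0.6, -0.4, -0.0]
grip_width: 0.0413
finger_force: 0.0
t: 85.7
eef_pos: [0.5441, 0.1582, 0.2869]
tcp_rot: [0.216, 0.976, 0.0, 0.001]
force: [-0.9, -0.4, -0.4]
grip_width: 0.0413
finger_force: 0.0
t: 86.95
eef_pos: [0.6639, 0.214, 0.2854]
tcp_rot: [0.672, 0.741, -0.0, -0.0]
force: [0.7, 0.2, 1.1]
grip_width: 0.0346
finger_force: 0.0
side 0.69 [217.0, 204.0, 5.0, 20.0] [0.544 0.119] ann 0.034 -0.086
side 0.64 [176.0, 228.0, 10.0, 23.0] [0.525 0.298] ann 0.033 0.095
side 0.54 [190.0, 222.0, 10.0, 19.0] [0.529 0.239] ann 0.031 0.035
side 0.42 [205.0, 210.0, 6.0, 22.0] [0.537 0.178] ann 0.033 -0.026
side 0.19 [162.0, 294.0, 12.0, 14.0] [0.383 0.479] ann -0.091 0.289
top 0.54 [211.0, 170.0, 11.0, 13.0] [0.542 0.114] ann 0.031 -0.09
top 0.47 [243.0, 195.0, 15.0, 32.0] [0.459 0.004] ann -0.062 -0.192
```

View pics/c6.png

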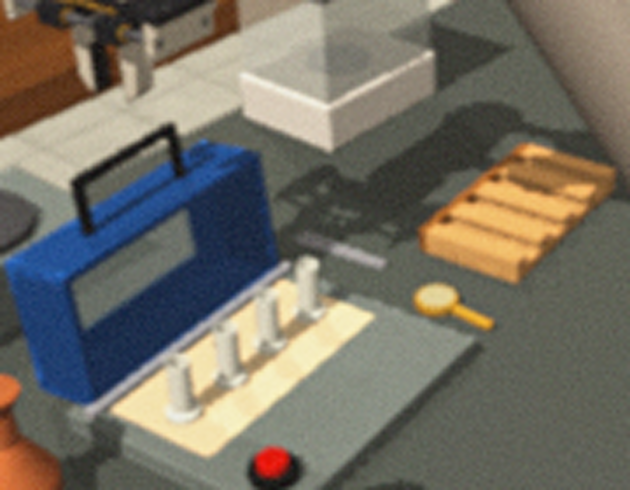

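All four cups stand upright in a row on the tile, at crop (180,390), (230,355), (268,320) and (308,290). The open fingers are above the handle. Lowering to grip it.

```bash
python3 -m handwheel '[{"linear":[0,0,-0.06],"spin":0},{"linear":[0,0,-0.12],"spin":0},{"linear":[0,0,-0.18],"spin":0},{"linear":[0,0,-0.24],"spin":0},{"linear":[0,0,-0.3],"spin":0},{"linear":[0,0,-0.36],"spin":0},{"linear":[0,0,-0.42],"spin":0},{"linear":[0,0,-0.47],"spin":0},{"linear":[0,0,-0.51],"spin":0},{"linear":[0,0,-0.51],"spin":0}]'
python3 -m handwheel '[{"linear":[0,0,0],"spin":0},{"linear":[0,0,0],"spin":0},{"linear":[0,0,0],"spin":0},{"linear":[0,0,0],"spin":0},{"linear":[0,0,0],"spin":0},{"linear":[0,0,0],"spin":0},{"linear":[0,0,0],"spin":0},{"linear":[0,0,0],"spin":0},{"linear":[0,0,0],"spin":0},{"linear":[0,0,0],"spin":0}]' -1 15; python3 arc.py 1.68 0.0 7
```

```text
t: 88.45
eef_pos: [0.6635, 0.2136, 0.2082]
tcp_rot: [0.671, 0.741, -0.0, -0.0]
force: [-0.6, -0.8, -0.3]
grip_width: 0.0344
finger_force: 0.0
t: 89.7
eef_pos: [0.6639, 0.2137, 0.2091]
tcp_rot: [0.671, 0.741, 0.0, 0.0]
force: [0.1, -0.5, 4.0]
grip_width: 0.0112
finger_force: 15.0
-- 1.680->1.440
[-0.03,-0.00,0.01] [-0.06,-0.01,0.02] [-0.09,-0.01,0.03] [-0.12,-0.01,0.03] [-0.15,-0.01,0.04] [-0.18,-0.02,0.04] [-0.21,-0.02,0.05] [-0.24,-0.02,0.05] [-0.27,-0.03,0.06] [-0.30,-0.03,0.06] 
-- 1.440->1.200
[-0.03,-0.00,0.00] [-0.06,-0.01,0.00] [-0.09,-0.01,0.00] [-0.12,-0.01,0.00] [-0.15,-0.02,0.00] [-0.18,-0.02,0.00] [-0.21,-0.02,-0.00] [-0.24,-0.02,-0.00] [-0.27,-0.03,-0.01] [-0.30,-0.03,-0.01] 
-- 1.200->0.960
[-0.03,-0.00,-0.01] [-0.06,-0.01,-0.01] [-0.09,-0.01,-0.02] [-0.12,-0.01,-0.03] [-0.15,-0.01,-0.03] [-0.18,-0.02,-0.04] [-0.21,-0.02,-0.05] [-0.23,-0.02,-0.06] [-0.26,-0.03,-0.07] [-0.29,-0.03,-0.08] 
-- 0.960->0.720
[-0.03,-0.00,-0.01] [-0.06,-0.01,-0.02] [-0.08,-0.01,-0.04] [-0.11,-0.01,-0.05] [-0.14,-0.01,-0.07] [-0.16,-0.02,-0.08] [-0.19,-0.02,-0.10] [-0.21,-0.02,-0.12] [-0.24,-0.02,-0.13] [-0.26,-0.03,-0.15] 
-- 0.720->0.480
[-0.02,-0.00,-0.02] [-0.05,-0.00,-0.04] [-0.07,-0.01,-0.06] [-0.09,-0.01,-0.08] [-0.12,-0.01,-0.10] [-0.14,-0.01,-0.12] [-0.16,-0.02,-0.14] [-0.18,-0.02,-0.16] [-0.20,-0.02,-0.19] [-0.22,-0.02,-0.21] 
-- 0.480->0.240
[-0.02,-0.00,-0.02] [-0.04,-0.00,-0.05] [-0.06,-0.01,-0.07] [-0.07,-0.01,-0.10] [-0.09,-0.01,-0.12] [-0.11,-0.01,-0.15] [-0.12,-0.01,-0.17] [-0.14,-0.01,-0.20] [-0.15,-0.01,-0.23] [-0.16,-0.02,-0.26] 
-- 0.240->0.000
[-0.01,-0.00,-0.03] [-0.03,-0.00,-0.06] [-0.04,-0.00,-0.08] [-0.05,-0.00,-0.11] [-0.06,-0.01,-0.14] [-0.07,-0.01,-0.17] [-0.08,-0.01,-0.20] [-0.08,-0.01,-0.23] [-0.09,-0.01,-0.26] [-0.10,-0.01,-0.29]
```

```bash
python3 -m handwheel '[{"linear":[-0.03,0,0.01],"spin":0},{"linear":[-0.06,-0.01,0.02],"spin":0},{"linear":[-0.09,-0.01,0.03],"spin":0},{"linear":[-0.12,-0.01,0.03],"spin":0},{"linear":[-0.15,-0.01,0.04],"spin":0},{"linear":[-0.18,-0.02,0.04],"spin":0},{"linear":[-0.21,-0.02,0.05],"spin":0},{"linear":[-0.24,-0.02,0.05],"spin":0},{"linear":[-0.27,-0.03,0.06],"spin":0},{"linear":[-0.3,-0.03,0.06],"spin":0}]'
python3 -m handwheel '[{"linear":[-0.03,0,0],"spin":0},{"linear":[-0.06,-0.01,0],"spin":0},{"linear":[-0.09,-0.01,0],"spin":0},{"linear":[-0.12,-0.01,0],"spin":0},{"linear":[-0.15,-0.02,0],"spin":0},{"linear":[-0.18,-0.02,0],"spin":0},{"linear":[-0.21,-0.02,0],"spin":0},{"linear":[-0.24,-0.02,0],"spin":0},{"linear":[-0.27,-0.03,-0.01],"spin":0},{"linear":[-0.3,-0.03,-0.01],"spin":0}]'
```

```text
t: 90.95
eef_pos: [0.6203, 0.2093, 0.2189]
tcp_rot: [0.671, 0.741, 0.002, 0.002]
force: [6.2, -0.1, 5.2]
grip_width: 0.0113
finger_force: 15.0
t: 92.2
eef_pos: [0.5746, 0.2047, 0.2171]
tcp_rot: [0.671, 0.741, 0.001, 0.001]
force: [4.5, -0.4, 2.8]
grip_width: 0.0117
finger_force: 15.0
```

```bash
python3 -m handwheel '[{"linear":[-0.03,0,-0.01],"spin":0},{"linear":[-0.06,-0.01,-0.01],"spin":0},{"linear":[-0.09,-0.01,-0.02],"spin":0},{"linear":[-0.12,-0.01,-0.03],"spin":0},{"linear":[-0.15,-0.01,-0.03],"spin":0},{"linear":[-0.18,-0.02,-0.04],"spin":0},{"linear":[-0.21,-0.02,-0.05],"spin":0},{"linear":[-0.23,-0.02,-0.06],"spin":0},{"linear":[-0.26,-0.03,-0.07],"spin":0},{"linear":[-0.29,-0.03,-0.08],"spin":0}]'
python3 -m handwheel '[{"linear":[-0.03,0,-0.01],"spin":0},{"linear":[-0.06,-0.01,-0.02],"spin":0},{"linear":[-0.08,-0.01,-0.04],"spin":0},{"linear":[-0.11,-0.01,-0.05],"spin":0},{"linear":[-0.14,-0.01,-0.07],"spin":0},{"linear":[-0.16,-0.02,-0.08],"spin":0},{"linear":[-0.19,-0.02,-0.1],"spin":0},{"linear":[-0.21,-0.02,-0.12],"spin":0},{"linear":[-0.24,-0.02,-0.13],"spin":0},{"linear":[-0.26,-0.03,-0.15],"spin":0}]'
```

```text
t: 93.45
eef_pos: [0.5299, 0.2003, 0.2041]
tcp_rot: [0.671, 0.741, 0.0, -0.0]
force: [5.4, 1.1, 1.2]
grip_width: 0.0114
finger_force: 15.0
t: 94.7
eef_pos: [0.4909, 0.1962, 0.1816]
tcp_rot: [0.671, 0.741, 0.0, -0.0]
force: [1.7, 7.0, 2.9]
grip_width: 0.0112
finger_force: 15.0
```

```bash
python3 -m handwheel '[{"linear":[-0.02,0,-0.02],"spin":0},{"linear":[-0.05,0,-0.04],"spin":0},{"linear":[-0.07,0,-0.06],"spin":0},{"linear":[-0.09,0,-0.08],"spin":0},{"linear":[-0.12,-0.01,-0.1],"spin":0},{"linear":[-0.14,-0.01,-0.12],"spin":0},{"linear":[-0.16,-0.01,-0.14],"spin":0},{"linear":[-0.18,-0.01,-0.16],"spin":0},{"linear":[-0.2,-0.01,-0.19],"spin":0},{"linear":[-0.22,-0.01,-0.21],"spin":0}]'
python3 -m handwheel '[{"linear":[-0.02,0,-0.02],"spin":0},{"linear":[-0.04,0,-0.05],"spin":0},{"linear":[-0.06,-0.01,-0.07],"spin":0},{"linear":[-0.07,-0.01,-0.1],"spin":0},{"linear":[-0.09,-0.01,-0.12],"spin":0},{"linear":[-0.11,-0.01,-0.15],"spin":0},{"linear":[-0.12,-0.01,-0.17],"spin":0},{"linear":[-0.14,-0.01,-0.2],"spin":0},{"linear":[-0.15,-0.01,-0.23],"spin":0},{"linear":[-0.16,-0.02,-0.26],"spin":0}]'
```

```text
t: 95.95
eef_pos: [0.4578, 0.1933, 0.1499]
tcp_rot: [0.671, 0.741, -0.001, 0.0]
force: [3.1, -4.8, 1.9]
grip_width: 0.0114
finger_force: 15.0
t: 97.2
eef_pos: [0.4332, 0.1913, 0.1109]
tcp_rot: [0.671, 0.741, -0.0, -0.001]
force: [-2.9, 3.7, 3.0]
grip_width: 0.0114
finger_force: 15.0
```

```bash
python3 -m handwheel '[{"linear":[-0.01,0,-0.02],"spin":0},{"linear":[-0.02,0,-0.05],"spin":0},{"linear":[-0.03,0,-0.07],"spin":0},{"linear":[-0.04,0,-0.1],"spin":0},{"linear":[-0.05,0,-0.12],"spin":0},{"linear":[-0.06,-0.01,-0.14],"spin":0},{"linear":[-0.06,-0.01,-0.16],"spin":0},{"linear":[-0.07,-0.01,-0.18],"spin":0},{"linear":[-0.07,-0.01,-0.2],"spin":0},{"linear":[-0.08,-0.01,-0.22],"spin":0}]'
python3 -m handwheel '[{"linear":[0,0,-0.01],"spin":0},{"linear":[-0.01,0,-0.02],"spin":0},{"linear":[-0.01,0,-0.03],"spin":0},{"linear":[-0.01,0,-0.04],"spin":0},{"linear":[-0.01,0,-0.05],"spin":0},{"linear":[-0.01,0,-0.06],"spin":0},{"linear":[-0.01,0,-0.07],"spin":0},{"linear":[-0.01,0,-0.08],"spin":0},{"linear":[-0.01,0,-0.08],"spin":0},{"linear":[-0.01,0,-0.08],"spin":0}]'
```

```text
t: 98.45
eef_pos: [0.4215, 0.1901, 0.078]
tcp_rot: [0.671, 0.741, -0.0, -0.001]
force: [-4.7, 1.7, 3.2]
grip_width: 0.0112
finger_force: 15.0
t: 99.7
eef_pos: [0.4191, 0.1897, 0.0667]
tcp_rot: [0.671, 0.741, -0.001, -0.001]
force: [-10.8, 1.3, 14.6]
grip_width: 0.0111
finger_force: 15.0
```

```bash
python3 -m handwheel '[{"linear":[-0.01,0,-0.005],"spin":0},{"linear":[-0.015,0,-0.01],"spin":0},{"linear":[-0.015,0,-0.015],"spin":0},{"linear":[-0.015,0,-0.02],"spin":0},{"linear":[-0.015,0,-0.02],"spin":0},{"linear":[-0.015,0,-0.02],"spin":0},{"linear":[-0.015,0,-0.02],"spin":0},{"linear":[-0.015,0,-0.02],"spin":0},{"linear":[-0.015,0,-0.02],"spin":0},{"linear":[-0.015,0,-0.02],"spin":0}]'
```

```text
t: 100.95
eef_pos: [0.419, 0.1897, 0.0647]
tcp_rot: [0.671, 0.741, 0.001, 0.001]
force: [-6.5, -1.0, 19.5]
grip_width: 0.0115
finger_force: 15.0
```

```bash
python3 -m handwheel '[{"linear":[0,0,0.01],"spin":0},{"linear":[0,0,0.01],"spin":0},{"linear":[0,0,0.01],"spin":0},{"linear":[0,0,0.01],"spin":0},{"linear":[0,0,0.05],"spin":0},{"linear":[0,0,0.15],"spin":0},{"linear":[0,0,0.3],"spin":0},{"linear":[0,0,0.45],"spin":0},{"linear":[0,0,0.6],"spin":0},{"linear":[0,0,0.75],"spin":0}]' -0.2
python3 - <<'E'
from fit import *
p=np.load('ann.npy'); im=env.read_camera('side'); m=blue('side',im,(145,180,125,110))
for th in(0,.02,.04,.06,.1,.15):
    h=hull('side',place(rot(COV,th),p)); print(th,round((h&m).sum()/(h|m).sum(),4))
big=cv2.resize(im[170:290,140:290],None,fx=4,fy=4,interpolation=cv2.INTER_CUBIC)[:,:,::-1].copy()
for th,col in((0,(0,255,0)),(.06,(0,0,255))):
    for q in proj('side',place(rot(COV,th),p)): cv2.circle(big,tuple(((q-[140,170]+.5)*4).astype(int).tolist()),3,col,-1)
cv2.imwrite('pics/shut.png',big)
E
```

```text
t: 102.2
eef_pos: [0.4184, 0.1896, 0.177]
tcp_rot: [0.671, 0.741, 0.0, 0.0]
force: [0.1, -0.2, 0.1]
grip_width: 0.0367
finger_force: 0.0
0 0.9623
0.02 0.9544
0.04 0.9321
0.06 0.9151
0.1 0.8736
0.15 0.8253
```

View pics/shut.png

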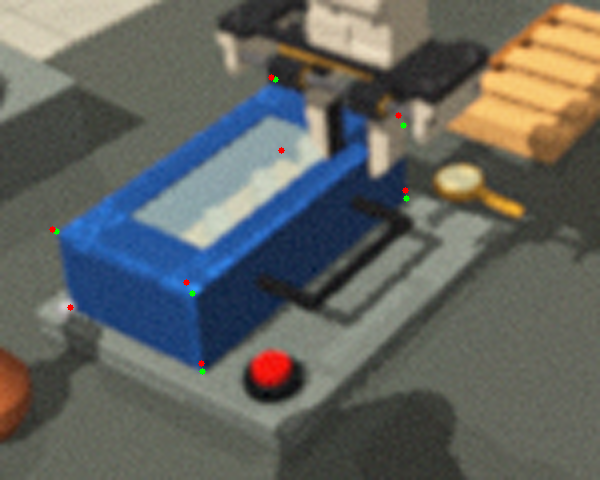

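The cover looks shut: the side fit is best at angle 0, the green shut corners coincide with the box corners, and no tile shows under the front edge at (202,370). To be sure, I'll press lightly on the bar with closed fingers.

```bash
python3 -m handwheel '[{"linear":[0,0,0],"spin":0},{"linear":[0,0,-0.05],"spin":0},{"linear":[0,0,-0.12],"spin":0},{"linear":[0,0,-0.2],"spin":0},{"linear":[0,0,-0.28],"spin":0},{"linear":[0,0,-0.36],"spin":0},{"linear":[0,0,-0.42],"spin":0},{"linear":[0,0,-0.48],"spin":0},{"linear":[0,0,-0.52],"spin":0},{"linear":[0,0,-0.55],"spin":0}]' -1 15
python3 -m handwheel '[{"linear":[0,0,-0.01],"spin":0},{"linear":[0,0,-0.02],"spin":0},{"linear":[0,0,-0.03],"spin":0},{"linear":[0,0,-0.04],"spin":0},{"linear":[0,0,-0.05],"spin":0},{"linear":[0,0,-0.055],"spin":0},{"linear":[0,0,-0.06],"spin":0},{"linear":[0,0,-0.06],"spin":0},{"linear":[0,0,-0.06],"spin":0},{"linear":[0,0,-0.06],"spin":0}]'
```

```text
t: 103.5
eef_pos: [0.4185, 0.1896, 0.0931]
tcp_rot: [0.671, 0.741, 0.0, 0.0]
force: [-0.4, 0.0, -0.1]
grip_width: 0.0006
finger_force: 0.0
t: 104.75
eef_pos: [0.4188, 0.1898, 0.0893]
tcp_rot: [0.671, 0.741, 0.001, 0.001]
force: [-16.1, -5.0, 55.5]
grip_width: 0.0005
finger_force: 28.0
```

```bash
python3 -m handwheel '[{"linear":[0,0,0.05],"spin":0},{"linear":[0,0,0.12],"spin":0},{"linear":[0,0,0.2],"spin":0},{"linear":[0,0,0.28],"spin":0.02},{"linear":[0,0,0.36],"spin":0.05},{"linear":[0,0,0.44],"spin":0.08},{"linear":[0,0,0.5],"spin":0.11},{"linear":[0,0,0.55],"spin":0.14},{"linear":[0,0,0.55],"spin":0.17},{"linear":[0,0,0.55],"spin":0.2}]'
python3 -m handwheel '[{"linear":[0,0.08,0],"spin":0.03},{"linear":[-0.01,0.16,0],"spin":0.06},{"linear":[-0.02,0.24,0],"spin":0.1},{"linear":[-0.03,0.32,0],"spin":0.14},{"linear":[-0.04,0.4,0],"spin":0.18},{"linear":[-0.05,0.5,0],"spin":0.22},{"linear":[-0.06,0.6,0],"spin":0.25},{"linear":[-0.06,0.7,0],"spin":0.28},{"linear":[-0.06,0.75,0],"spin":0.3},{"linear":[-0.06,0.75,0],"spin":0.3}]'
python3 -m handwheel '[{"linear":[0,0,-0.08],"spin":0},{"linear":[0,0,-0.16],"spin":0},{"linear":[0,0,-0.24],"spin":0},{"linear":[0,0,-0.32],"spin":0},{"linear":[0,0,-0.4],"spin":0},{"linear":[0,0,-0.48],"spin":0},{"linear":[0,0,-0.55],"spin":0},{"linear":[0,0,-0.61],"spin":0},{"linear":[0,0,-0.66],"spin":0},{"linear":[0,0,-0.66],"spin":0}]'
```

```text
t: 106.0
eef_pos: [0.4185, 0.1897, 0.1671]
tcp_rot: [0.408, 0.913, 0.0, 0.0]
force: [-0.0, -0.3, -0.6]
grip_width: 0.0004
finger_force: 0.0
t: 107.25
eef_pos: [0.4094, 0.3025, 0.1669]
tcp_rot: [-0.049, 0.999, -0.0, -0.0]
force: [0.1, -0.6, -0.8]
grip_width: 0.0004
finger_force: 0.0
t: 108.5
eef_pos: [0.4092, 0.302, 0.0673]
tcp_rot: [-0.049, 0.999, -0.0, -0.0]
force: [1.3, 0.4, -0.8]
grip_width: 0.0009
finger_force: 0.0
```

```bash
python3 -m handwheel '[{"linear":[0,0,-0.01],"spin":0},{"linear":[0,0,-0.02],"spin":0},{"linear":[0,0,-0.03],"spin":0},{"linear":[0,0,-0.04],"spin":0},{"linear":[0,0,-0.05],"spin":0},{"linear":[0,0,-0.06],"spin":0},{"linear":[0,0,-0.07],"spin":0},{"linear":[0,0,-0.08],"spin":0},{"linear":[0,0,-0.08],"spin":0},{"linear":[0,0,-0.08],"spin":0}]'
```

```text
t: 109.75
eef_pos: [0.4098, 0.3023, 0.0579]
tcp_rot: [-0.049, 0.999, 0.0, 0.001]
force: [-4.9, -3.3, 23.6]
grip_width: 0.0007
finger_force: 11.7
```

```bash
python3 -m handwheel '[{"linear":[0,0,0.01],"spin":0},{"linear":[0,0,0.02],"spin":0},{"linear":[0,0,0.02],"spin":0},{"linear":[0,0,0.02],"spin":0},{"linear":[0,0,0.02],"spin":0},{"linear":[0,0,0.02],"spin":0},{"linear":[0,0,0.02],"spin":0},{"linear":[0,0,0.02],"spin":0},{"linear":[0,0,0.02],"spin":0},{"linear":[0,0,0.02],"spin":0}]'
python3 -m handwheel '[{"linear":[0,0,0.01],"spin":0},{"linear":[0,0,0.02],"spin":0},{"linear":[0,0,0.02],"spin":0},{"linear":[0,0,0.02],"spin":0},{"linear":[0,0,0.02],"spin":0},{"linear":[0,0,0.02],"spin":0},{"linear":[0,0,0.02],"spin":0},{"linear":[0,0,0.02],"spin":0},{"linear":[0,0,0.02],"spin":0},{"linear":[0,0,0.02],"spin":0}]'
```

```text
t: 111.0
eef_pos: [0.4096, 0.3022, 0.0589]
tcp_rot: [-0.049, 0.999, 0.0, 0.0]
force: [0.3, 0.9, 4.1]
grip_width: 0.0002
finger_force: 2.2
t: 112.25
eef_pos: [0.4095, 0.3021, 0.0618]
tcp_rot: [-0.049, 0.999, 0.0, -0.0]
force: [1.5, 0.1, 2.5]
grip_width: 0.0007
finger_force: 1.4
```

Force readings of 4.1 N, then 2.5 N while backing off show the button springing up under the tips. The closed tips are wider than the button, so I'll press again with one finger, in case they were stopped by the collar.

```bash
python3 -m handwheel '[{"linear":[0,0,0.05],"spin":0},{"linear":[0,0,0.1],"spin":0},{"linear":[0,0,0.15],"spin":0},{"linear":[0,0.03,0.15],"spin":0},{"linear":[0,0.07,0.15],"spin":0},{"linear":[-0.01,0.11,0.15],"spin":0},{"linear":[-0.02,0.15,0.15],"spin":0},{"linear":[-0.02,0.19,0.15],"spin":0},{"linear":[-0.02,0.2,0.15],"spin":0},{"linear":[-0.02,0.2,0.15],"spin":0}]' -0.1
python3 -m handwheel '[{"linear":[0,0,-0.02],"spin":0},{"linear":[0,0,-0.04],"spin":0},{"linear":[0,0,-0.06],"spin":0},{"linear":[0,0,-0.08],"spin":0},{"linear":[0,0,-0.1],"spin":0},{"linear":[0,0,-0.12],"spin":0},{"linear":[0,0,-0.14],"spin":0},{"linear":[0,0,-0.15],"spin":0},{"linear":[0,0,-0.15],"spin":0},{"linear":[0,0,-0.15],"spin":0}]'
python3 -m handwheel '[{"linear":[0,0,-0.01],"spin":0},{"linear":[0,0,-0.02],"spin":0},{"linear":[0,0,-0.03],"spin":0},{"linear":[0,0,-0.04],"spin":0},{"linear":[0,0,-0.045],"spin":0},{"linear":[0,0,-0.045],"spin":0},{"linear":[0,0,-0.045],"spin":0},{"linear":[0,0,-0.045],"spin":0},{"linear":[0,0,-0.045],"spin":0},{"linear":[0,0,-0.045],"spin":0}]'
```

```text
t: 113.5
eef_pos: [0.4064, 0.3322, 0.0843]
tcp_rot: [-0.049, 0.999, -0.0, -0.0]
force: [-0.3, -0.6, -0.3]
grip_width: 0.0416
finger_force: 0.0
t: 114.75
eef_pos: [0.4065, 0.3322, 0.062]
tcp_rot: [-0.049, 0.999, 0.0, 0.0]
force: [-0.3, -0.4, 2.5]
grip_width: 0.0412
finger_force: 1.3
t: 116.0
eef_pos: [0.4067, 0.3323, 0.0576]
tcp_rot: [-0.049, 0.999, 0.0, 0.001]
force: [-6.2, -2.8, 26.5]
grip_width: 0.0412
finger_force: 13.5
```

It stops at the same depth, 26 N against a roughly 5 N spring, so the button is fully down. I'll lift clear and check.

```bash
python3 -m handwheel '[{"linear":[0,0,0.05],"spin":0},{"linear":[0,0,0.12],"spin":0},{"linear":[0,0,0.2],"spin":0},{"linear":[0,0,0.3],"spin":0},{"linear":[0,0,0.4],"spin":0},{"linear":[0,0,0.5],"spin":0},{"linear":[0,0,0.6],"spin":0},{"linear":[0,0,0.7],"spin":0},{"linear":[0,0,0.8],"spin":0},{"linear":[0,0,0.9],"spin":0}]'
python3 -m handwheel '[{"linear":[-0.05,-0.1,0.1],"spin":0},{"linear":[-0.1,-0.2,0.2],"spin":0},{"linear":[-0.1,-0.3,0.3],"spin":0},{"linear":[-0.1,-0.4,0.4],"spin":0},{"linear":[-0.1,-0.5,0.4],"spin":0},{"linear":[-0.1,-0.6,0.4],"spin":0},{"linear":[-0.1,-0.7,0.4],"spin":0},{"linear":[-0.1,-0.8,0.4],"spin":0},{"linear":[-0.1,-0.9,0.4],"spin":0},{"linear":[-0.1,-1,0.4],"spin":0}]'
python3 - <<'E'
from fit import *
p=np.load('ann.npy'); im=env.read_camera('side'); m=blue('side',im,(145,180,125,110))
for th in(0,.02,.04,.08):
    h=hull('side',place(rot(COV,th),p)); print(th,round((h&m).sum()/(h|m).sum(),4))
cv2.imwrite('pics/end.png',cv2.resize(im[150:320,90:330],None,fx=3.3,fy=3.3,interpolation=cv2.INTER_CUBIC)[:,:,::-1])
E
```

```text
t: 117.25
eef_pos: [0.4064, 0.3321, 0.1911]
tcp_rot: [-0.049, 0.999, 0.0, -0.0]
force: [-0.1, 0.2, -0.4]
grip_width: 0.0415
finger_force: 0.0
t: 118.5
eef_pos: [0.3915, 0.1811, 0.25]
tcp_rot: [-0.049, 0.999, 0.0, -0.0]
force: [-0.3, -0.7, 0.1]
grip_width: 0.041
finger_force: 0.0
0 0.982
0.02 0.9777
0.04 0.9558
0.08 0.9151
```

View pics/end.png

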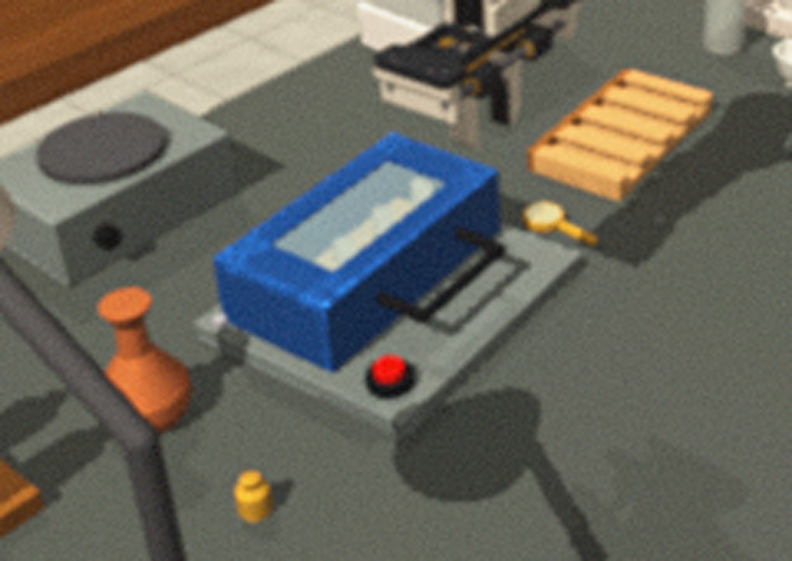

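The cover is shut at crop (355,250), the stand is empty, and the loupe, flask and weight are where they were. The robot is clear of everything, so I'm handing in.

```bash
python3 -c "
from workcell import env
print(env.close_job())"
```

```text
the job is handed in; nothing more can be done
None
```

I handed the job in at about 119 s: all four cups were placed upright on the hearth tile, the cover is shut, the start button was pressed to its stop, and nothing else appears to have moved; the cups weren't clearly visible through the window after shutting.

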